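# Set the fence of a tile snapper, load it and lower its lever

### The arm

A 6-joint arm with a two-finger parallel gripper is mounted at the origin on the work surface. World frame = base frame: x ahead of the robot, y to its left, z up, the work surface at z = 0. Lengths are in m, angles in rad, forces in N, time in s.
With the tool pointing down it reaches from about 0.3 to 0.775 m from the base axis. Payload 14.6 kg.
Tool frame: the origin (TCP) lies at the centre of the arm's flange, where the gripper is bolted on; the fingertips stand 199 mm ahead of it and the grasp point (between the pads) lies ctrl.tcp_to_grasp ahead of it (ctrl.tcp_to_grasp is the distance from the TCP to the grasp point, in m); z points along the fingers, y is the line along which they close (so a half turn about z gives the same grasp; the last joint's range is limited). The gripper opens to 94 mm and grips with 3 to 60 N. Pads are 16 mm wide; open, the fingers measure 119 mm over their backs; the gripper's body (75 mm by 177 mm) begins 78 mm behind the grasp point.
Start: joints at [-1.284, 0.3, 1.521, -0, 1.321, -0.067], TCP at [0.191, -0.516, 0.405] pointing down, gripper open.
Joint ranges: [-3.03, 3.03], [-0.79, 2.21], [0.23, 2.52], [-1.04, 4.18], [0, 3.07], [-2.55, 2.55]. Speed limits (rad/s): [2.22, 2.22, 2.57, 3.14, 3.14, 3.14].

### API

Orientations are given as [roll, pitch, yaw] about the fixed x, y, z axes, in that order (R = Rz(yaw) Ry(pitch) Rx(roll)).
In Python, from station import ctrl gives the robot as it stands. The module is installed in compiled form; this text tells all that it offers.
- The arm moves only by the shell command python3 -m jog 'ROWS' [OPENING] [FORCE]. ROWS is JSON, a list of rows, each a list of 6 numbers: the shift along the tool's x, y, z in cm, then the turn, a rotation vector about the tool's x, y, z in rad. In form: [[tx, ty, tz, ax, ay, az], ...]. A call has 1 to 8 rows; each row is the pose to reach, as a shift and turn from the pose commanded when the call began, along the tool's axes at that moment; what a row does not reach only later rows make up. A row lasts 1/10 s, in which the tool goes at most 50 mm and 8.59 degrees, less where a joint would pass 70% of its speed; a pose out of reach is approached as far as the arm can. A call with a gripper value outside its range is refused whole. OPENING is the opening in per cent of the stroke, from 0 (shut) to 100 (fully open), set as the call begins (- or left out, the last holds). The fingers move at their own pace and stop on an object; FORCE is the grip in N (left out, the last holds). Time passes only in rows, so rows that repeat a pose let the fingers close. It gives the time, the measured TCP pose, the force, the opening and the grip force at its end, in the units of the state.
- ctrl.get_obs(): the state, without advancing time (a new reading comes with each control period).
- ctrl.camera(name): name is "side" or "top"; returns a dict with "img" (420x560x3 uint8, blue, green, red), "intrinsics" (3x3 intrinsics, pixels), "R" (3x3) and "t" (3): a world point X has camera coordinates R X + t. Camera axes: x right, y down, z forward; pixel columns grow to the right and rows downward; lengths in m; the calibration is good to about 2 mm. A picture is of the moment at which its call begins. There is no depth.
- ctrl.hand_in(): hands the job in; it is judged then, once.
The state is a dict: "time_s": time; "qpos": joint angles; "joint_vel": joint speeds; "tau": joint torques, N m; "ee_pos": TCP position; "eef_rot": TCP orientation; "force": force on the tool from outside, world axes, zero at the start; "moment": the same for the moment, N m; "grip_width": finger opening in m; "grip_force": force on a finger pad.
Only numpy, scipy, OpenCV 4.12 (cv2) and the standard library are available. Lean on these libraries where they do the work, as an engineer would, in place of code of your own. Each camera call takes 0.05 s, during which the arm holds its last target. There are 200 camera calls.

### The job

Set up the tile snapper for a gang cut: swing the jam nut's handle to loosen it, turn the fence screw by its cross-handle until the fence's front face is in line with the brass marker, and swing the nut fully tight again. Then lay every loose strip tile lengthwise on the bed and slide it under the low rail until its end is flush and square against the fence, side by side, with the red lever still raised. Last, lower the lever gently all the way onto its stop; leave the hammer, the tub and the stack of square tiles where they are.

Things in the scene. Friction and masses are not known exactly. Their poses are not given: they have to be found in the camera images.
- snapper: fixed tile snapper: flat grey-painted bed 20 mm thick; origin on the table under the bed, x pointing away from the robot, y left; the bed spans x -150 to 140, y -210 to 210, top at z 20 (mm, its frame). Tiles go in from its near side (-x), under the rail, up to the fence. At its right end stands the screw box, centred at x -60, y -265, top at z 50, with fence screw and jam nut
- rail (a point): middle of the near lower edge of the low steel rail across the bed, at snapper x 0, y 0, z 42: 22 mm over the bed. The rail is 35 mm deep (x 0 to 35), 28 mm high (top at z 70), on posts at y -180 to -160 and 160 to 180. Three 60 mm tiles fit side by side between the posts, any order and place
- fence_face (a point): middle of the front (-x) face of the fence, a steel bar 294 mm long (y), 22 mm high, behind the rail, moving along the snapper's x; axes as the snapper's. Starts at snapper x 85 mm; the screw brings it towards the robot by 8 mm per rad. A tile flush against it has its centre 60 mm nearer (-x); the tightened fence stands firm against a push of 10 N
- marker: fixed brass plate 3 mm thick (x), 16 mm wide, 24 mm high, standing on the scale just past the right end (-y) of the fence; origin at the centre of its foot; its x is where the front face of the fence has to come (axes as the snapper's); 10 to 22 mm nearer the robot than the fence face's start
- adjuster (a joint): angle of the fence screw (rad), 0 at the start, growing clockwise seen from above; range -0.3 to 3.3; fence travel towards the robot is 0.008 m per rad. Stiff: 0.12 Nm; it is jammed while the nut is tight
- adjuster_grip (a point): on the upright axis of the fence screw, at mid-height of its cross-handle, 114 mm over the table. The cross-handle is a flat bar 70 mm long, 14 mm thick, 28 mm high (z 100 to 128), along the snapper's x when the screw reads 0 and turning with it; this point's x lies along the bar
- adjuster_end (a point): end of the cross-handle, 35 mm along the bar from adjuster_grip
- nut (a joint): angle of the jam nut (rad): 0 fully tight, growing counter-clockwise from above as it is loosened, at most 1.0; from about 0.6 it counts as loose; it stays where it is left (0.3 Nm)
- nut_axis (a point): point on the axis of the jam nut (the same upright axis as the fence screw), 110 mm over the table
- nut_post (a point): on the axis of the jam nut's upright black handle post, 110 mm over the table; the post is 18 mm in diameter, z 56 to 123 mm, at the end of an arm 105 mm from the nut's axis. Tight, the arm points 150 degrees clockwise (from above) from the snapper's x: towards the robot and right; the arm (top z 68) lies lower than the cross-handle
- lever (a joint): angle of the red lever (rad): 0 down on its stop (level), growing as it is raised, at most 1.45; starts raised at 1.1 to 1.35. A stiff hinge (0.75 Nm) holds it wherever it is left
- lever_hinge (a point): on the hinge axis of the red lever (along the snapper's y), 60 mm over the table at the left far end of the snapper
- lever_grip (a point): on the axis of the lever's round black grip (22 mm thick, 80 mm long, along the lever), 230 mm from the hinge, 40 mm from its free end; axes turn with the lever, -x towards the free end. A red crossbar 14 mm thick, 145 mm from the hinge, reaches 310 mm to the lever's right; lowered, it lies at snapper x -30, 6 mm over the tiles
- tile1: terracotta strip tile, 120 (its x) x 60 (its y) x 15 mm, 0.15 to 0.28 kg, lying flat and loose on the table to the left of the snapper; origin at the centre of its underside, z up, x along its length. All strip tiles are alike; one may be absent
- tile2: terracotta strip tile, 120 (its x) x 60 (its y) x 15 mm, 0.15 to 0.28 kg, lying flat and loose on the table to the left of the snapper; origin at the centre of its underside, z up, x along its length. All strip tiles are alike; one may be absent
- tile3: terracotta strip tile, 120 (its x) x 60 (its y) x 15 mm, 0.15 to 0.28 kg, lying flat and loose on the table to the left of the snapper; origin at the centre of its underside, z up, x along its length. All strip tiles are alike; one may be absent
- hammer: wooden-handled hammer, 280 mm, lying at the right edge of the table; bystander
- tub: grey plastic spacer tub 110 x 150 x 70 mm at the left edge of the table; bystander
- stack: stack of three square terracotta tiles, 150 x 150 x 30 mm in all, at the far right; bystander
Not all that is in view belongs to the job. What is shaped like the tile2 but pink is not meant. What is shaped like the tile1 but purple is not meant.

How it is judged:
By the outcome, as a careful person would: the job done as asked, in the order asked, and still so for the second after the job is handed in, with the robot touching nothing.
Of tile1, tile2, tile3 only 2 to 3 are there at a start; the rules pass over those that are not, and their reading is None.
At some moment in a run one of tile1, tile2, tile3 may be knocked a few centimetres aside while the robot is not near it.
Once in a run the grip may slacken for a moment while it holds something.
It also fails if it takes over 210 s, if anything falls off the work surface, if the arm or the gripper's body presses on something with over 40 N, if the wrist force passes 120 N, or if a joint passes its speed limit or range.

## Working session

There is one attempt and no reset: what is moved stays moved. The work goes in short steps, Python scripts to look and compute and a shell command to move; the robot and the scene stay as the last step left them, time stands still between calls to the robot, and variables do not carry over. Pictures are saved under pics/ and viewed, at most 14 in all, crops included, and the job is handed in when it is done.

```bash
mkdir -p pics; ls
python3 - <<'E'
from station import ctrl
import cv2,numpy as np
o=ctrl.get_obs();print({k:np.round(v,3).tolist() for k,v in o.items()},ctrl.tcp_to_grasp)
for n in("top","side"):
    c=ctrl.camera(n);cv2.imwrite(f"pics/{n}0.png",c["img"]);print(n,c["intrinsics"],c["R"],c["t"])
E
```

```text
pics
{'time_s': 0.0, 'qpos': [-1.284, 0.3, 1.522, -0.0, 1.321, -0.067], 'joint_vel': [0.001, -0.001, -0.001, -0.001, -0.001, -0.0], 'tau': [0.001, -53.181, -35.273, 0.071, 0.024, -0.0], 'ee_pos': [0.191, -0.516, 0.404], 'eef_rot': [-3.14, -0.0, 0.354], 'force': [-0.209, -0.19, 0.05], 'moment': [-0.056, 0.047, 0.017], 'grip_force': 0.0, 'grip_width': 0.094} 0.1804
top [[451.67629028   0.         282.78050672]
 [  0.         451.67629028 212.5786492 ]
 [  0.           0.           1.        ]] [[-0.00695585 -0.99997394  0.00193442]
 [-0.98425724  0.00650485 -0.17662211]
 [ 0.17660493 -0.00313252 -0.98427683]] [0.01914711 0.51045927 1.38702099]
side [[489.53985713   0.         277.31000485]
 [  0.         489.53985713 212.46275513]
 [  0.           0.           1.        ]] [[-0.97927059 -0.20223667 -0.01137703]
 [-0.11028533  0.57945106 -0.80751075]
 [ 0.16990072 -0.78951681 -0.58974313]] [0.46771384 0.11309081 1.72629762]
```

View pics/top0.png

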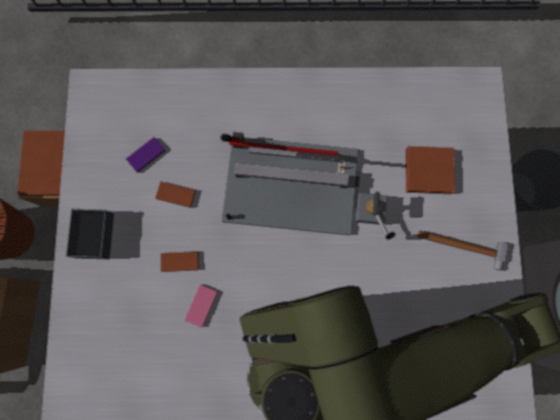

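View pics/side0.png

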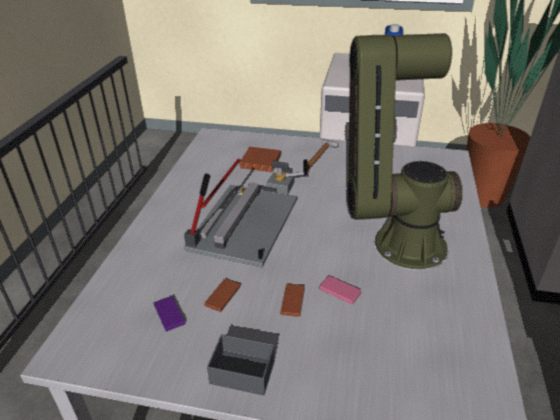

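The top view shows two terracotta strips at (176,194) and (180,262). Those match the tile description. Purple (146,155) and pink (202,306) are decoys, and the large orange things at the left are off the table. The snapper is at (295,190), with its screw box at (372,207) and the nut post at (390,235). I'll enlarge it next.

```bash
cat > h.py <<'E'
from station import ctrl
import cv2,numpy as np
from scipy.spatial.transform import Rotation as Ro
def cam(n): return ctrl.camera(n)
def ray(c,p):
    d=c["R"].T@np.linalg.solve(c["intrinsics"],[p[0],p[1],1]); o=-c["R"].T@c["t"]; return o,d
def onz(c,p,z):
    o,d=ray(c,p); return (o+d*(z-o[2])/d[2])[:2]
def proj(c,X):
    q=c["intrinsics"]@(c["R"]@np.asarray(X,float)+c["t"]); return q[:2]/q[2]
def crop(c,f,x0,x1,y0,y1,s):
    im=c["img"][y0:y1,x0:x1]; im=cv2.resize(im,None,fx=s,fy=s,interpolation=cv2.INTER_CUBIC)
    im=np.clip(im.astype(float)*1.6,0,255).astype(np.uint8)
    for x in range(x0//10*10+10,x1,10): cv2.line(im,((x-x0)*s,0),((x-x0)*s,10 if x%50 else 25),(0,255,255),1)
    for y in range(y0//10*10+10,y1,10): cv2.line(im,(0,(y-y0)*s),(10 if y%50 else 25,(y-y0)*s),(0,255,255),1)
    cv2.imwrite(f,im)
def tiles(c,z=.015):
    h=cv2.cvtColor(c["img"],cv2.COLOR_BGR2HSV)
    m=cv2.inRange(h,(3,120,50),(14,255,255)); out=[]
    cs,_=cv2.findContours(m,cv2.RETR_EXTERNAL,cv2.CHAIN_APPROX_NONE)
    for k in cs:
        if cv2.contourArea(k)<60: continue
        P=np.array([onz(c,p[0],z) for p in k],np.float32)
        r=cv2.minAreaRect(P*1000); px=k.mean(0)[0]
        b=cv2.boxPoints(r); e=[b[1]-b[0],b[2]-b[1]]; l=max(e,key=np.linalg.norm)
        out.append((px.round().tolist(),np.round(r[0],1).tolist(),np.round(r[1],0).tolist(),round(float(np.arctan2(l[1],l[0])),3)))
    return out
E
python3 - <<'E'
from h import *
c=cam("top")
crop(c,"pics/a.png",215,415,125,250,4)
s=cam("side")
crop(s,"pics/b.png",175,335,140,270,5)
for t in tiles(c): print(t)
print("side")
for t in tiles(s): print(t)
E
```

```text
([179.0, 261.0], [361.2, 344.6], [54.0, 112.0], -1.528)
([460.0, 244.0], [409.6, -551.7], [227.0, 19.0], 1.302)
([2.0, 220.0], [499.2, 918.6], [132.0, 19.0], 0.103)
([175.0, 194.0], [580.0, 365.6], [116.0, 55.0], 1.311)
([430.0, 170.0], [657.6, -470.3], [157.0, 152.0], 1.523)
([40.0, 167.0], [682.4, 813.8], [133.0, 233.0], -0.003)
side
([292.0, 300.0], [357.6, 352.0], [56.0, 127.0], -1.523)
([222.0, 295.0], [575.1, 372.2], [125.0, 60.0], 1.316)
([260.0, 159.0], [661.2, -468.8], [183.0, 170.0], 1.535)
([317.0, 155.0], [406.2, -551.2], [223.0, 23.0], 1.312)
([499.0, 159.0], [-346.3, -649.3], [775.0, 260.0], 1.274)
```

View pics/a.png

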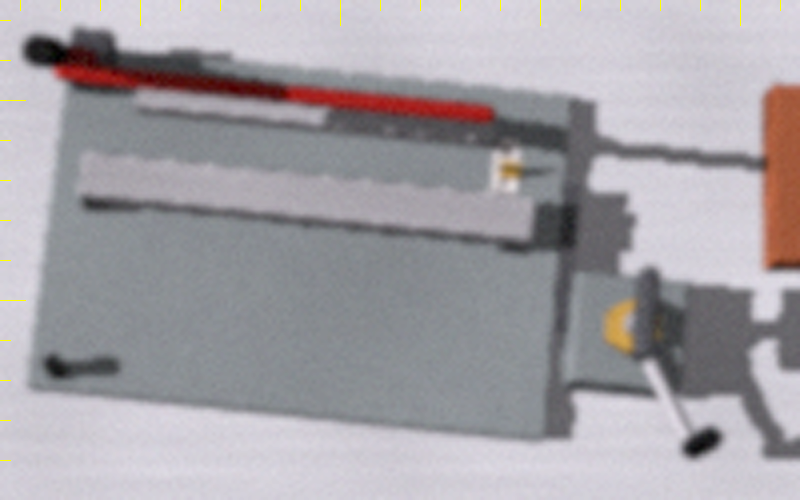

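View pics/b.png

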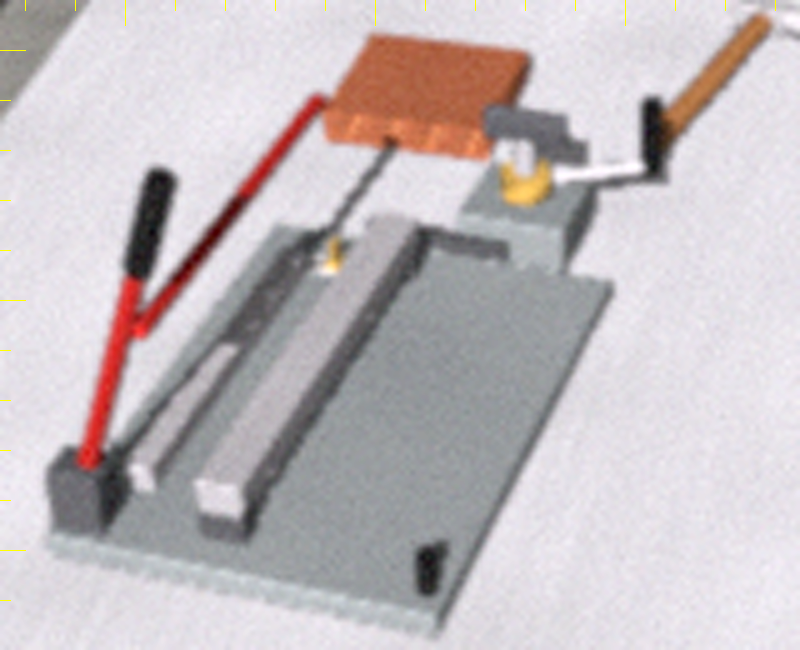

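The top crop shows bed corners at crop pixels (28,387), (545,438) and (570,97). The marker plate on the white scale is near (510,170), the nut post at (702,440), the cross-handle at (650,310), and the lever grip top-left at (45,50). The side crop agrees: marker at (333,250), nut post at (652,135), lever grip at (150,220). Next I'll fit the frame.

```bash
cat >> h.py <<'E'
def tri(c,p,s,q):
    A=[];b=[]
    for k,u in((c,p),(s,q)):
        o,d=ray(k,u); d/=np.linalg.norm(d); M=np.eye(3)-np.outer(d,d); A.append(M); b.append(M@o)
    return np.linalg.lstsq(np.vstack(A),np.hstack(b),rcond=None)[0]
E
python3 - <<'E'
from h import *
from scipy.optimize import least_squares
c=cam("top");s=cam("side")
T=lambda x,y:(215+x/4,125+y/4); S=lambda x,y:(175+x/5,140+y/5)
obs=[(c,T(28,387),(-.15,.21,.02)),(c,T(545,437),(-.15,-.21,.02)),(c,T(570,97),(.14,-.21,.02)),
(s,S(437,612),(-.15,.21,.02)),(s,S(615,285),(-.15,-.21,.02)),(s,S(280,228),(.14,-.21,.02)),(s,S(50,535),(.14,.21,.02))]
def W(v,X): 
    a=v[2];return np.array([v[0]+X[0]*np.cos(a)-X[1]*np.sin(a),v[1]+X[0]*np.sin(a)+X[1]*np.cos(a),X[2]])
f=lambda v:np.hstack([proj(k,W(v,X))-p for k,p,X in obs])
r=least_squares(f,[.58,0,-.1],loss='soft_l1');v=r.x;print(v,r.fun.round(1))
inv=lambda P:(np.array([[np.cos(v[2]),np.sin(v[2])],[-np.sin(v[2]),np.cos(v[2])]])@(np.array(P[:2])-v[:2])).round(4)
# marker etc
m=tri(c,T(512,170),s,S(333,250));print("marker tri",m,inv(m))
n=tri(c,T(702,440),s,S(652,135));print("post tri",n,inv(n))
g=tri(c,T(45,50),s,S(150,225));print("levergrip",g,inv(g))
print("nut axis pred",W(v,(-.06,-.265,.11)),"pred px",proj(c,W(v,(-.06,-.265,.128))))
a=np.radians(-150)
P=W(v,(-.06+.105*np.cos(a),-.265+.105*np.sin(a),.123));print("post pred",P,proj(c,P),T(702,437),proj(s,P),S(652,100))
for y in(-.14,.14):
  P=W(v,(.085,y,.042));print("fence",(proj(c,P)-[215,125])*4,(proj(s,P)-[175,140])*5)
print([(inv(np.array(t[1])/1000),t[3]) for t in tiles(c) if 40<min(t[2])<65])
E
```

```text
[ 0.6096917  -0.01064892 -0.10791995] [-1.   1.   0.1  1.6  0.3  0.1  0.2  0.5 -0.7 -1.9 -1.2 -1.9 -1.2 -0.6]
marker tri [ 0.66124387 -0.18193378  0.03082837] [ 0.0697 -0.1647]
post tri [ 0.42785131 -0.31257799  0.08730358] [-0.1483 -0.3198]
levergrip [0.67525411 0.16880959 0.27734325] [0.0459 0.1855]
nut axis pred [ 0.52149746 -0.2676446   0.11      ] pred px [377.32260854 203.51257038]
post pred [ 0.42543901 -0.31004475  0.123     ] [392.65283013 235.45644066] (390.5, 234.25) [305.22863746 159.60260462] (305.4, 160.0)
fence [484.91540253 145.23439855] [302.81089492 251.61466077]
fence [142.01919597 111.61097297] [155.28393766 461.66228707]
[(array([-0.2853,  0.3264]), -1.527), (array([-0.0699,  0.3708]), 1.317)]
```

```bash
cat >> h.py <<'E'
V=(0.6097,-0.0106,-0.1079)
def W(x,y,z=0): a=V[2];return np.array([V[0]+x*np.cos(a)-y*np.sin(a),V[1]+x*np.sin(a)+y*np.cos(a),z])
def inv(P): a=V[2];return np.array([[np.cos(a),np.sin(a)],[-np.sin(a),np.cos(a)]])@(np.array(P[:2])-V[:2])
def row(P,yaw,tilt=None):
    "row to bring the grasp point to world P, tool down with yaw"
    o=ctrl.get_obs();R=Ro.from_euler('xyz',o["eef_rot"]);T=Ro.from_euler('xyz',[np.pi,0,yaw]) if tilt is None else tilt
    t=np.array(P)-T.apply([0,0,ctrl.tcp_to_grasp])-o["ee_pos"]
    return np.hstack([R.inv().apply(t)*100,(R.inv()*T).as_rotvec()]).round(3).tolist()
def st():
    o=ctrl.get_obs();R=Ro.from_euler('xyz',o["eef_rot"]);g=np.array(o["ee_pos"])+R.apply([0,0,ctrl.tcp_to_grasp])
    print("t",round(o["time_s"],2),"grasp",g.round(4),"snap",inv(g).round(4),"rpy",np.round(o["eef_rot"],3),"F",np.round(o["force"],1),"w",round(o["grip_width"],4),"gf",round(o["grip_force"],1))
E
python3 -c "
from h import *
print(row((.4267,-.3113,.224),.415)); print(row((.4267,-.3113,.097),.415))"
```

```text
[29.241, -11.013, 0.012, -0.0, -0.0, -0.061]
[29.24, -11.009, 12.712, -0.0, -0.0, -0.061]
```

```bash
python3 -m jog '[[29.2,-11,0,0,0,-0.061],[29.2,-11,0,0,0,-0.061],[29.2,-11,0,0,0,-0.061],[29.2,-11,0,0,0,-0.061],[29.2,-11,0,0,0,-0.061],[29.2,-11,0,0,0,-0.061],[29.2,-11,0,0,0,-0.061],[29.2,-11,0,0,0,-0.061]]' 50 30; python3 -c "
from h import *
st();print(row((.4267,-.3113,.097),.415))
c=cam('top');s=cam('side')
crop(c,'pics/c.png',320,440,160,260,5)"
```

```text
time_s: 1.1
ee_pos: [0.4273, -0.3106, 0.4045]
eef_rot: [-3.141, 0.0, 0.418]
force: [0.0, -0.0, 0.1]
grip_width: 0.0468
grip_force: 0.0
t 1.1 grasp [ 0.4272 -0.3105  0.2241] snap [-0.1491 -0.3178] rpy [-3.141  0.     0.418] F [ 0.  -0.   0.1] w 0.0468 gf 0.0
[-0.079, 0.048, 12.708, -0.0, 0.0, 0.003]
```

Descend and close on the post.

```bash
python3 -m jog '[[0,0,4,0,0,0],[0,0,8,0,0,0],[0,0,11,0,0,0],[0,0,12.7,0,0,0],[0,0,12.7,0,0,0]]' ; python3 -m jog '[[0,0,0,0,0,0],[0,0,0,0,0,0],[0,0,0,0,0,0],[0,0,0,0,0,0],[0,0,0,0,0,0]]' 0 30; python3 -c "
from h import *
st()
ax=W(-.06,-.265);print(ax)
o=ctrl.get_obs();g=np.array(o['ee_pos'])[:2]
for d in np.arange(.125,1.13,.125):
    r=Ro.from_euler('z',d).apply(np.r_[g-ax[:2],0])+ax
    print(row((r[0],r[1],.097),o['eef_rot'][2]+d))
"
```

```text
time_s: 1.7
ee_pos: [0.4249, -0.3126, 0.2755]
eef_rot: [-3.138, 0.002, 0.413]
force: [-0.5, -0.1, 0.9]
grip_width: 0.0471
grip_force: 0.0
time_s: 2.2
ee_pos: [0.4264, -0.3117, 0.2783]
eef_rot: [3.14, -0.0, 0.415]
force: [-1.9, -1.2, 5.2]
grip_width: 0.0177
grip_force: 30.0
t 2.2 grasp [ 0.4265 -0.3118  0.0979] snap [-0.1497 -0.3192] rpy [ 3.14  -0.     0.415] F [-1.9 -1.2  5.2] w 0.0177 gf 30.0
[ 0.52151088 -0.26759743  0.        ]
[0.107, 1.305, 0.096, 0.001, -0.0, -0.125]
[0.376, 2.587, 0.098, 0.001, -0.0, -0.25]
[0.802, 3.825, 0.099, 0.001, -0.0, -0.375]
[1.38, 5.0, 0.101, 0.001, -0.0, -0.5]
[2.099, 6.094, 0.102, 0.001, 0.0, -0.625]
[2.949, 7.09, 0.103, 0.001, 0.0, -0.75]
[3.917, 7.972, 0.105, 0.001, 0.0, -0.875]
[4.987, 8.727, 0.106, 0.001, 0.0, -1.0]
[6.143, 9.342, 0.107, 0.001, 0.0, -1.125]
```

```bash
python3 -m jog '[[0.1,1.3,0,0,0,-0.125],[0.38,2.59,0,0,0,-0.25],[0.8,3.82,0,0,0,-0.375],[1.38,5.0,0,0,0,-0.5],[2.1,6.1,0,0,0,-0.625],[2.95,7.1,0,0,0,-0.75],[3.6,7.7,0,0,0,-0.83],[3.6,7.7,0,0,0,-0.83]]'; python3 -m jog '[[0,0,0,0,0,0],[0,0,0,0,0,0],[0,0,0,0,0,0],[0,0,0,0,0,0]]' 50;  python3 -m jog '[[0,0,-4,0,0,0],[0,0,-8,0,0,0],[0,0,-11,0,0,0],[0,0,-11,0,0,0]]'; python3 -c "
from h import *
st(); P=W(-.06,-.265,.209)
print(row(P,-.108+np.pi))
c=cam('top');s=cam('side')
crop(c,'pics/c.png',315,415,150,250,5)
crop(s,'pics/d.png',235,335,130,210,6)
a=cv2.imread('pics/c.png');b=cv2.imread('pics/d.png');
h=500;b=cv2.copyMakeBorder(b,0,20,0,0,cv2.BORDER_CONSTANT);cv2.imwrite('pics/cd.png',cv2.resize(np.hstack([a,b]),None,fx=.72,fy=.72))
"
```

```text
time_s: 3.0
ee_pos: [0.4908, -0.3687, 0.2784]
eef_rot: [3.139, 0.003, 1.248]
force: [0.2, -9.4, 3.0]
grip_width: 0.0177
grip_force: 30.0
time_s: 3.4
ee_pos: [0.4903, -0.3674, 0.2776]
eef_rot: [-3.141, -0.0, 1.245]
force: [-0.0, 0.6, -0.3]
grip_width: 0.0454
grip_force: 0.0
time_s: 3.8
ee_pos: [0.4904, -0.3675, 0.3923]
eef_rot: [3.135, 0.003, 1.245]
force: [0.1, -0.2, 0.1]
grip_width: 0.0465
grip_force: 0.0
t 3.8 grasp [ 0.4914 -0.3683  0.2119] snap [-0.0791 -0.3683] rpy [3.135e+00 3.000e-03 1.245e+00] F [ 0.1 -0.2  0.1] w 0.0465 gf 0.0
[10.458, -0.255, 0.266, 0.003, 0.008, -1.789]
```

View pics/cd.png

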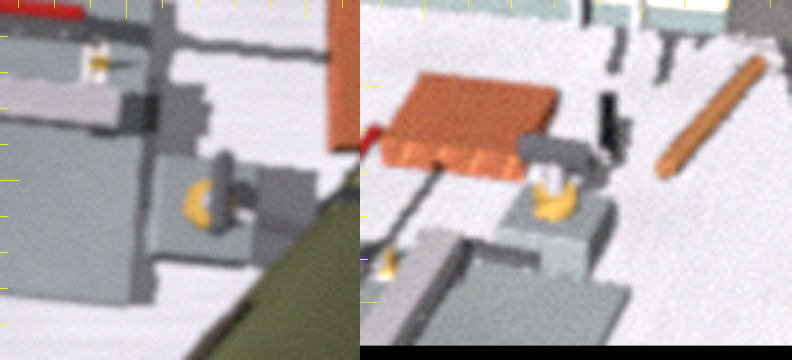

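The nut has swung. The cross-handle still lies along snapper x, at top pixel (377,199). Now I'll go above the screw, turning to yaw 3.03.

```bash
python3 -m jog '[[0,0,0,0,0,-0.15],[0,0,0,0,0,-0.3],[0,0,0,0,0,-0.45],[2,0,0,0,0,-0.6],[5,0,0,0,0,-0.75],[8,0,0,0,0,-0.9],[10,0,0,0,0,-1.05],[10.46,-0.25,0.2,0.003,0.008,-1.15]]'; python3 -c "
from h import *
st(); P=W(-.06,-.265,.209)
print(row(P,-.108+np.pi))"
```

```text
time_s: 4.7
ee_pos: [0.5221, -0.2657, 0.3841]
eef_rot: [3.14, -0.01, 2.403]
force: [0.1, -1.0, 0.0]
grip_width: 0.0471
grip_force: 0.0
t 4.7 grasp [ 0.5209 -0.2643  0.2037] snap [-0.061  -0.2617] rpy [ 3.14  -0.01   2.403] F [ 0.1 -1.   0. ] w 0.0471 gf 0.0
[-0.077, -0.178, -0.534, 0.005, -0.009, -0.631]
```

```bash
python3 -m jog '[[0,0,-0.5,0,0,-0.15],[0,0,-0.5,0,0,-0.3],[0,0,-0.5,0,0,-0.45],[-0.08,-0.18,-0.5,0.005,-0.009,-0.6],[-0.08,-0.18,-0.5,0.005,-0.009,-0.631],[-0.08,-0.18,-0.5,0.005,-0.009,-0.631],[-0.08,-0.18,-0.5,0.005,-0.009,-0.631]]'; python3 -c "
from h import *
st(); P=W(-.06,-.265,.114)
print(row(P,-.108+np.pi))"
```

```text
time_s: 5.4
ee_pos: [0.5208, -0.2695, 0.3895]
eef_rot: [-3.141, -0.0, 3.024]
force: [0.3, 0.5, -0.5]
grip_width: 0.0472
grip_force: 0.0
t 5.4 grasp [ 0.5208 -0.2696  0.2091] snap [-0.0605 -0.2671] rpy [-3.141 -0.     3.024] F [ 0.3  0.5 -0.5] w 0.0472 gf 0.0
[-0.046, 0.202, 9.512, -0.001, -0.0, -0.009]
```

```bash
python3 -m jog '[[0,0.1,3,0,0,0],[0,0.2,6,0,0,0],[0,0.2,8,0,0,0],[0,0.2,9.5,0,0,-0.009],[0,0.2,9.5,0,0,-0.009],[0,0.2,9.5,0,0,-0.009]]'; python3 -m jog '[[0,0,0,0,0,0],[0,0,0,0,0,0],[0,0,0,0,0,0],[0,0,0,0,0,0],[0,0,0,0,0,0]]' 0 40; python3 -c "
from h import *
st()"
```

```text
time_s: 6.0
ee_pos: [0.5214, -0.2678, 0.2962]
eef_rot: [-3.14, 0.002, 3.034]
force: [0.1, -0.7, 0.9]
grip_width: 0.0469
grip_force: 0.0
time_s: 6.5
ee_pos: [0.5213, -0.2675, 0.296]
eef_rot: [-3.141, 0.002, 3.035]
force: [-1.2, 3.9, 3.3]
grip_width: 0.0162
grip_force: 40.0
t 6.5 grasp [ 0.5216 -0.2676  0.1156] snap [-0.0599 -0.265 ] rpy [-3.141e+00  2.000e-03  3.035e+00] F [-1.2  3.9  3.3] w 0.0162 gf 40.0
```

```bash
python3 -m jog '[[0,0,0,0,0,0.12],[0,0,0,0,0,0.24],[0,0,0,0,0,0.36],[0,0,0,0,0,0.48],[0,0,0,0,0,0.6],[0,0,0,0,0,0.72],[0,0,0,0,0,0.84],[0,0,0,0,0,0.9]]'; python3 -m jog '[[0,0,0,0,0,0.12],[0,0,0,0,0,0.24],[0,0,0,0,0,0.36],[0,0,0,0,0,0.48],[0,0,0,0,0,0.6],[0,0,0,0,0,0.6],[0,0,0,0,0,0.6]]'
python3 - <<'E'
from h import *
st()
c=cam('top');s=cam('side')
crop(c,'pics/e.png',240,400,140,220,5)
crop(s,'pics/f.png',190,290,170,240,6)
a=cv2.imread('pics/e.png');b=cv2.imread('pics/f.png');
b=cv2.copyMakeBorder(b,0,0,0,200,cv2.BORDER_CONSTANT);cv2.imwrite('pics/ef.png',cv2.resize(np.vstack([a,b]),None,fx=.73,fy=.73))
E
```

```text
time_s: 7.3
ee_pos: [0.5219, -0.2665, 0.296]
eef_rot: [3.139, 0.001, 2.131]
force: [6.3, 12.4, 1.5]
grip_width: 0.017
grip_force: 40.0
time_s: 8.0
ee_pos: [0.5224, -0.2663, 0.296]
eef_rot: [3.136, -0.001, 1.535]
force: [14.9, 12.3, -0.7]
grip_width: 0.0164
grip_force: 40.0
t 8.0 grasp [ 0.5234 -0.2662  0.1156] snap [-0.0583 -0.2634] rpy [ 3.136e+00 -1.000e-03  1.535e+00] F [14.9 12.3 -0.7] w 0.0164 gf 40.0
```

View pics/ef.png

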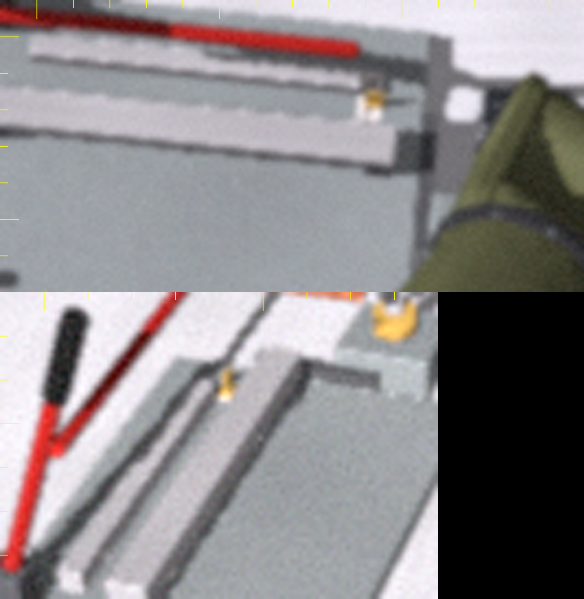

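The fence has moved nearer. In the top crop it is now the bar just right and left of the brass marker, at about (342,167) full-image. I'll measure fence and marker edges, calibrating on the start picture, where the fence face was at 85 mm and the rail edge at 0.

```bash
cat > m.py <<'E'
from h import *
def edge(c,g,sx,z,ys,r=.010):
    "bright->dark transition towards -x near snapper x=sx at height z: sampled along snapper x lines"
    out=[]
    for y in ys:
        xs=np.arange(sx-r,sx+r,.0005)
        P=np.array([proj(c,W(x,y,z)) for x in xs],np.float32)
        v=cv2.remap(g,P[:,0].reshape(1,-1),P[:,1].reshape(1,-1),cv2.INTER_LINEAR)[0]
        d=np.gradient(cv2.GaussianBlur(v.reshape(1,-1),(0,0),3)[0]); 
        k=np.argmax(np.abs(d)[3:-3])+3; out.append((xs[k],d[k]))
    o=np.array(out); return np.median(o[:,0]).round(4),o[:,0].std().round(4),o[:,1].mean().round(2)
def brass(c,g):
    h=cv2.cvtColor(c["img"],cv2.COLOR_BGR2HSV)
    p=proj(c,W(.07,-.165,.03)).round().astype(int); w=np.zeros(h.shape[:2]);
    sl=np.s_[p[1]-9:p[1]+10,p[0]-9:p[0]+10]
    b=c["img"].astype(float); sat=np.clip((b[...,2]+b[...,1])/2-b[...,0]-25,0,None)
    w[sl]=sat[sl]; ys,xs=np.nonzero(w); ww=w[ys,xs]
    return np.array([(xs*ww).sum()/ww.sum(),(ys*ww).sum()/ww.sum()]),(xs.min(),xs.max(),ys.min(),ys.max()),ww.sum()
def ms(ct,cs,f):
    gt=cv2.cvtColor(ct["img"],cv2.COLOR_BGR2GRAY).astype(np.float32)
    gs=cv2.cvtColor(cs["img"],cv2.COLOR_BGR2GRAY).astype(np.float32)
    for n,c,g in(("top",ct,gt),("side",cs,gs)):
        print(n,"rail",edge(c,g,0,.07,np.arange(-.14,.15,.01)),"fence",edge(c,g,f,.042,np.arange(-.02,.13,.01),.008),edge(c,g,f,.042,np.arange(-.13,-.02,.01),.008))
    a,b=brass(ct,gt),brass(cs,gs);print(a,b)
    X=tri(ct,a[0],cs,b[0]);print("brass",inv(X),X[2])
if __name__=="__main__":
    ct,cs=cam("top"),cam("side")
    a,b=dict(ct),dict(cs);a["img"]=cv2.imread("pics/top0.png");b["img"]=cv2.imread("pics/side0.png")
    ms(a,b,.085);print("now");ms(ct,cs,.073)
E
python3 m.py
```

```text
top rail (np.float64(0.005), np.float64(0.0005), np.float64(3.04)) fence (np.float64(0.09), np.float64(0.0025), np.float64(1.77)) (np.float64(0.0835), np.float64(0.0007), np.float64(-1.87))
side rail (np.float64(0.0), np.float64(0.0006), np.float64(2.99)) fence (np.float64(0.086), np.float64(0.0019), np.float64(2.57)) (np.float64(0.09), np.float64(0.0042), np.float64(-0.93))
(array([342.08945687, 167.23322684]), (np.int64(340), np.int64(344), np.int64(165), np.int64(169)), np.float64(156.5)) (array([241.26825127, 191.25806452]), (np.int64(240), np.int64(243), np.int64(188), np.int64(193)), np.float64(294.5))
brass [ 0.07106619 -0.16237319] 0.02621711778951154
now
top rail (np.float64(0.005), np.float64(0.0005), np.float64(3.38)) fence (np.float64(0.078), np.float64(0.0002), np.float64(2.66)) (np.float64(0.0775), np.float64(0.0002), np.float64(2.69))
side rail (np.float64(0.0005), np.float64(0.0006), np.float64(3.08)) fence (np.float64(0.0735), np.float64(0.0006), np.float64(3.19)) (np.float64(0.0735), np.float64(0.0004), np.float64(3.21))
(array([342.13636364, 166.9280303 ]), (np.int64(340), np.int64(344), np.int64(165), np.int64(169)), np.float64(264.0)) (array([241.27038627, 191.22317597]), (np.int64(240), np.int64(243), np.int64(188), np.int64(193)), np.float64(349.5))
brass [ 0.0716004 -0.1625244] 0.026326723638174024
```

Run:
```python
from m import *
c,s=cam("top"),cam("side")
T=lambda x,y:np.array((215+x/4,125+y/4)); S=lambda x,y:np.array((175+x/5,140+y/5))
for X,p,q in (((0,.18,.07),(78,198),(245,490)),((.035,.18,.07),(80,155),(197,485)),((0,-.18,.07),(530,240),(418,225)),((.035,-.18,.07),(533,197),(370,218))):
    print(X,(T(*p)-proj(c,W(*X))).round(2),(S(*q)-proj(s,W(*X))).round(2))
g=lambda k:cv2.cvtColor(k["img"],cv2.COLOR_BGR2GRAY).astype(np.float32)
for n,k in(("top",c),("side",s)):
    G=g(k); print(n,"bed near",edge(k,G,-.15,.02,np.arange(-.15,.15,.02)),"railfar",edge(k,G,.035,.07,np.arange(-.14,.15,.02)),"bed far",edge(k,G,.14,.02,np.arange(-.1,.14,.02)))
a,b=brass(c,0)[0],brass(s,0)[0]
for z in(.026,.032,.038): print(z,inv(onz(c,a,z)),inv(onz(s,b,z)))
```

```text
(0, 0.18, 0.07) [ 0.23 -0.14] [0.74 0.53]
(0.035, 0.18, 0.07) [-0.59 -0.27] [0.63 1.43]
(0, -0.18, 0.07) [-0.26 -0.86] [-0.29  2.49]
(0.035, -0.18, 0.07) [-0.35 -0.9 ] [-1.58  2.47]
top bed near (np.float64(-0.148), np.float64(0.0005), np.float64(-3.51)) railfar (np.float64(0.039), np.float64(0.001), np.float64(-1.38)) bed far (np.float64(0.1448), np.float64(0.0055), np.float64(2.6))
side bed near (np.float64(-0.1555), np.float64(0.0005), np.float64(-4.33)) railfar (np.float64(0.042), np.float64(0.0037), np.float64(-1.29)) bed far (np.float64(0.1408), np.float64(0.0024), np.float64(1.85))
0.026 [ 0.07288296 -0.16228811] [ 0.07068649 -0.16287778]
0.032 [ 0.07109368 -0.16163761] [ 0.06709477 -0.15455195]
0.038 [ 0.06930439 -0.16098712] [ 0.06350305 -0.14622612]
```

Fence is about 73 mm and the marker about 66.5 mm, so I'll turn about 0.7 rad more and compare again.

```bash
python3 -m jog '[[0,0,0,0,0,0.12],[0,0,0,0,0,0.24],[0,0,0,0,0,0.36],[0,0,0,0,0,0.48],[0,0,0,0,0,0.6],[0,0,0,0,0,0.7],[0,0,0,0,0,0.7],[0,0,0,0,0,0.7]]'
python3 - <<'E'
from m import *
st()
ct,cs=cam("top"),cam("side"); ms(ct,cs,.067)
a=ct["img"][155:180,310:355];b=cs["img"][178:203,225:265]
a=cv2.resize(a,(720,400),interpolation=cv2.INTER_CUBIC);b=cv2.resize(b,(720,450),interpolation=cv2.INTER_CUBIC)
cv2.imwrite("pics/g.png",np.clip(cv2.resize(np.vstack([a,b]),None,fx=.7,fy=.7)*1.6,0,255).astype(np.uint8))
E
```

```text
time_s: 9.1
ee_pos: [0.5229, -0.2665, 0.2961]
eef_rot: [3.135, -0.005, 0.835]
force: [22.0, 9.0, -5.9]
grip_width: 0.0166
grip_force: 40.0
t 9.1 grasp [ 0.5243 -0.2666  0.1157] snap [-0.0573 -0.2637] rpy [ 3.135 -0.005  0.835] F [22.   9.  -5.9] w 0.0166 gf 40.0
top rail (np.float64(0.005), np.float64(0.0005), np.float64(3.37)) fence (np.float64(0.0725), np.float64(0.0002), np.float64(2.59)) (np.float64(0.072), np.float64(0.0002), np.float64(2.79))
side rail (np.float64(0.0), np.float64(0.0007), np.float64(3.14)) fence (np.float64(0.069), np.float64(0.0005), np.float64(3.24)) (np.float64(0.0685), np.float64(0.0006), np.float64(3.04))
(array([342.00521739, 166.90782609]), (np.int64(340), np.int64(344), np.int64(165), np.int64(169)), np.float64(287.5)) (array([241.57014925, 190.51940299]), (np.int64(241), np.int64(243), np.int64(188), np.int64(193)), np.float64(167.5))
brass [ 0.07003878 -0.16168171] 0.03063973856400867
```

View pics/g.png

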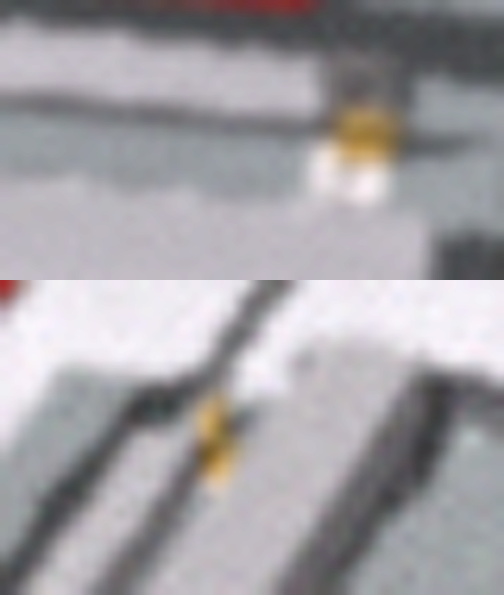

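Top crop: the fence front edge is now roughly level with the brass plate's upper part. Side crop: the plate still stands slightly nearer than the fence line. I'll take sub-pixel profiles through the plate.

Run:
```python
from m import *
c,s=cam("top"),cam("side")
b=np.mean([cam("top")["img"].astype(float) for _ in range(6)],0); bs=np.mean([cam("side")["img"].astype(float) for _ in range(6)],0)
for n,im,(x0,x1,y0,y1) in(("top",b,(338,348,160,175)),("side",bs,(236,248,184,198))):
    print(n,"brass-ness (R+G)/2-B"); print((( im[...,2]+im[...,1])/2-im[...,0])[y0:y1,x0:x1].round().astype(int)); print("gray"); print(im.mean(2)[y0:y1,x0-6:x1].round().astype(int))
for X in((.0665,-.163,.02),(.0665,-.163,.044),(.0665,-.163,.032)): print(X,proj(c,W(*X)),proj(s,W(*X)))
```

```text
top brass-ness (R+G)/2-B
[[-2 -1  0  0  0  0 -1 -2 -3 -2]
 [-2  0  0  0  0  0  0 -1 -2 -3]
 [-2  0  0  1  0  0  0 -2 -3 -4]
 [-2 -1  1  2  2  1  0 -1 -3 -4]
 [-2  2 10 16 17 13  8  3 -2 -4]
 [-2  8 24 36 37 31 24 13  1 -4]
 [ 0 13 31 43 45 42 34 19  4 -4]
 [ 3 15 34 49 51 47 36 18  3 -3]
 [ 4 16 35 49 53 48 34 15  0 -3]
 [ 3  9 19 27 28 27 19  6 -2 -4]
 [ 0  2  5  6  7  7  4 -1 -4 -5]
 [ 0  1  1  1  2  0 -1 -4 -5 -4]
 [-1  0  0  0  0  0 -2 -4 -5 -4]
 [-2 -2 -1 -1  0 -2 -3 -4 -4 -4]
 [-3 -3 -3 -2 -3 -3 -3 -4 -4 -4]]
gray
[[111 107 102  94  95  94  81  71  70  70  69  66  62  55  51  49]
 [118 118 115 112 113 108  89  74  69  67  65  65  64  56  54  60]
 [120 119 120 119 119 114  95  76  66  60  58  66  65  57  61  76]
 [120 120 120 120 122 119 100  78  66  59  61  68  66  57  63  84]
 [112 112 112 111 115 115  96  77  71  71  74  76  70  63  70  87]
 [ 86  86  87  88  91  90  77  67  74  81  84  82  75  70  77  91]
 [ 74  75  74  74  74  72  67  64  69  74  75  74  71  67  70  81]
 [ 90  88  87  84  84  88  96  92  83  77  74  72  66  60  59  64]
 [ 98  98  97  96  98 110 127 125 108 
[... 1599 characters left out ...]
6 120 119]
 [ 86  63  53  69 102 118 122 121 111  84  60  66  90 105 116 118 119 119]
 [ 64  49  59  89 115 119 122 120  97  74  68  93 113 114 119 119 117 118]
 [ 47  52  78 109 121 122 123 113  83  68  88 120 124 119 119 119 119 118]
 [ 47  60  91 116 123 120 111  89  69  72  89 111 122 120 119 118 119 119]
 [ 60  88 113 121 123 118  97  72  68  81 102 113 119 117 117 119 119 119]
 [ 86 111 121 124 124 111  83  67  74  93 108 117 118 119 118 119 119 121]]
(0.0665, -0.163, 0.02) [341.94770304 169.32082614] [242.30064692 192.60344555]
(0.0665, -0.163, 0.044) [342.91903337 167.31025963] [241.9786738  187.60460891]
(0.0665, -0.163, 0.032) [342.42947213 168.32360741] [242.14024127 190.11304614]
```

Both views put the fence about 0.6 mm beyond the marker. I'll turn 0.08 rad more, release, and go up.

```bash
python3 -m jog '[[0,0,0,0,0,0.08],[0,0,0,0,0,0.08],[0,0,0,0,0,0.08]]'; python3 -m jog '[[0,0,0,0,0,0],[0,0,0,0,0,0],[0,0,0,0,0,0],[0,0,0,0,0,0]]' 50;  python3 -m jog '[[0,0,-3,0,0,0],[0,0,-6,0,0,0],[0,0,-9.5,0,0,0],[0,0,-9.5,0,0,0]]'
python3 - <<'E'
from m import *
st()
k=lambda n:(lambda c:(c.update(img=np.mean([cam(n)["img"].astype(float) for _ in range(4)],0).round().astype(np.uint8)),c)[1])(dict(cam(n)))
ms(k("top"),k("side"),.067)
for d in(.83,.79): 
  a=np.radians(-150)+d; print(row(W(-.06+.105*np.cos(a),-.265+.105*np.sin(a),.209),-.108+d+.523))
E
```

```text
time_s: 10.2
ee_pos: [0.5229, -0.2665, 0.2961]
eef_rot: [3.135, -0.005, 0.755]
force: [23.2, 7.9, -6.5]
grip_width: 0.0164
grip_force: 40.0
time_s: 10.6
ee_pos: [0.521, -0.2679, 0.2956]
eef_rot: [3.14, 0.0, 0.755]
force: [-0.2, -0.3, 0.2]
grip_width: 0.0443
grip_force: 0.0
time_s: 11.0
ee_pos: [0.5211, -0.2678, 0.3955]
eef_rot: [3.133, -0.002, 0.755]
force: [0.4, 0.5, -0.1]
grip_width: 0.0469
grip_force: 0.0
t 11.0 grasp [ 0.5225 -0.2687  0.2151] snap [-0.0589 -0.266 ] rpy [ 3.133e+00 -2.000e-03  7.550e-01] F [ 0.4  0.5 -0.1] w 0.0469 gf 0.0
top rail (np.float64(0.005), np.float64(0.0005), np.float64(3.33)) fence (np.float64(0.072), np.float64(0.0003), np.float64(2.69)) (np.float64(0.072), np.float64(0.0003), np.float64(2.87))
side rail (np.float64(0.0), np.float64(0.0006), np.float64(3.07)) fence (np.float64(0.068), np.float64(0.0006), np.float64(3.14)) (np.float64(0.068), np.float64(0.0007), np.float64(2.97))
(array([342.03030303, 166.91800357]), (np.int64(340), np.int64(344), np.int64(165), np.int64(169)), np.float64(280.5)) (array([241.66666667, 190.61716172]), (np.int64(241), np.int64(243), np.int64(188), np.int64(193)), np.float64(151.5))
brass [ 0.06994517 -0.16186076] 0.03013805465655248
[-9.231, 4.978, 0.082, 0.001, 0.001, -0.49]
[-9.422, 4.604, 0.082, 0.001, 0.001, -0.45]
```

```bash
python3 -c "
from h import *
print(row((.4903,-.3674,.215),1.245))"
```

```text
[-9.083, 5.161, -0.518, 0.001, 0.001, -0.49]
```

```bash
python3 -m jog '[[-5,3,0,0,0,-0.15],[-9.1,5.2,0,0,0,-0.3],[-9.1,5.2,0,0,0,-0.45],[-9.1,5.2,0,0.001,0.001,-0.49],[-9.1,5.2,0,0.001,0.001,-0.49],[-9.1,5.2,0,0.001,0.001,-0.49]]';python3 -c "
from h import *
st();print(row((.4903,-.3674,.097),1.245))"
```

```text
time_s: 12.1
ee_pos: [0.4905, -0.3676, 0.3906]
eef_rot: [3.141, -0.0, 1.243]
force: [-0.5, 0.6, -0.3]
grip_width: 0.047
grip_force: 0.0
t 12.1 grasp [ 0.4907 -0.3676  0.2102] snap [-0.0799 -0.3677] rpy [ 3.141 -0.     1.243] F [-0.5  0.6 -0.3] w 0.047 gf 0.0
[0.009, -0.037, 11.322, 0.001, -0.0, -0.002]
```

```bash
python3 -m jog '[[0,0,4,0,0,0],[0,0,8,0,0,0],[0,0,10,0,0,0],[0,0,11.3,0,0,0],[0,0,11.3,0,0,0]]' ; python3 -m jog '[[0,0,0,0,0,0],[0,0,0,0,0,0],[0,0,0,0,0,0],[0,0,0,0,0,0],[0,0,0,0,0,0]]' 0 30; python3 -c "
from h import *
st()
ax=W(-.06,-.265)
o=ctrl.get_obs();g=np.array(o['ee_pos'])[:2]
a=np.arctan2(*(g-ax[:2])[::-1])-V[2]+np.radians(150);print('angle',a,np.linalg.norm(g-ax[:2]))
for d in list(np.arange(.12,.8,.12))+[.83,.86,.89]:
    r=Ro.from_euler('z',-d).apply(np.r_[g-ax[:2],0])+ax
    print(round(d,2),row((r[0],r[1],.097),o['eef_rot'][2]-d))
"
```

```text
time_s: 12.6
ee_pos: [0.4906, -0.3675, 0.2765]
eef_rot: [-3.141, -0.001, 1.244]
force: [-0.4, 0.2, -1.1]
grip_width: 0.0472
grip_force: 0.0
time_s: 13.1
ee_pos: [0.4906, -0.3679, 0.2785]
eef_rot: [3.139, 0.0, 1.245]
force: [0.2, -0.0, 4.0]
grip_width: 0.0176
grip_force: 30.0
t 13.1 grasp [ 0.491  -0.3681  0.0981] snap [-0.0795 -0.3682] rpy [3.139 0.    1.245] F [ 0.2 -0.   4. ] w 0.0176 gf 30.0
angle 0.8562964079347624 0.10493637819472015
0.12 [0.041, -1.258, 0.104, 0.002, 0.0, 0.12]
0.24 [0.233, -2.502, 0.101, 0.002, 0.0, 0.24]
0.36 [0.572, -3.714, 0.099, 0.002, -0.0, 0.36]
0.48 [1.053, -4.876, 0.096, 0.002, -0.0, 0.48]
0.6 [1.671, -5.973, 0.093, 0.002, -0.0, 0.6]
0.72 [2.415, -6.988, 0.091, 0.002, -0.001, 0.72]
0.83 [3.199, -7.834, 0.089, 0.002, -0.001, 0.83]
0.86 [3.429, -8.049, 0.088, 0.002, -0.001, 0.86]
0.89 [3.665, -8.258, 0.088, 0.002, -0.001, 0.89]
```

```bash
python3 -m jog '[[0.04,-1.26,0,0,0,0.12],[0.23,-2.5,0,0,0,0.24],[0.57,-3.71,0,0,0,0.36],[1.05,-4.88,0,0,0,0.48],[1.67,-5.97,0,0,0,0.6],[2.42,-7.0,0,0,0,0.72],[3.2,-7.83,0,0,0,0.83],[3.2,-7.83,0,0,0,0.83]]';python3 -m jog '[[0,0,0,0,0,0]]'; python3 -c "
from h import *
st();ax=W(-.06,-.265);o=ctrl.get_obs();g=np.array(o['ee_pos'])[:2]
print('angle',np.arctan2(*(g-ax[:2])[::-1])-V[2]+np.radians(150))"; python3 -m jog '[[0,-0.4,0,0,0,0.03],[0,-0.7,0,0,0,0.03],[0,-0.7,0,0,0,0.03],[0,-0.7,0,0,0,0.03]]'; python3 -c "
from h import *
st();ax=W(-.06,-.265);o=ctrl.get_obs();g=np.array(o['ee_pos'])[:2]
print('angle',np.arctan2(*(g-ax[:2])[::-1])-V[2]+np.radians(150))"
```

```text
time_s: 13.9
ee_pos: [0.4269, -0.3113, 0.2784]
eef_rot: [3.14, -0.003, 0.411]
force: [6.0, 5.7, 2.5]
grip_width: 0.0176
grip_force: 30.0
time_s: 14.0
ee_pos: [0.4271, -0.3117, 0.2784]
eef_rot: [3.14, -0.003, 0.415]
force: [6.7, 5.8, 3.0]
grip_width: 0.0175
grip_force: 30.0
t 14.0 grasp [ 0.4277 -0.3117  0.098 ] snap [-0.1485 -0.319 ] rpy [ 3.14e+00 -3.00e-03  4.15e-01] F [6.7 5.8 3. ] w 0.0175 gf 30.0
angle 0.02188332242391855
time_s: 14.4
ee_pos: [0.4252, -0.3081, 0.2786]
eef_rot: [3.13, -0.006, 0.384]
force: [26.2, -30.0, -20.5]
grip_width: 0.0174
grip_force: 30.0
t 14.4 grasp [ 0.4269 -0.3097  0.0982] snap [-0.1495 -0.3171] rpy [ 3.13  -0.006  0.384] F [ 26.2 -30.  -20.5] w 0.0174 gf 30.0
angle -0.017899845635570788
```

The nut stops hard at 0 rad. Release, rise, and look at the tiles again.

```bash
python3 -m jog '[[0,0.7,0,0,0,-0.03],[0,0.7,0,0,0,-0.03]]'; python3 -m jog '[[0,0,0,0,0,0],[0,0,0,0,0,0],[0,0,0,0,0,0],[0,0,0,0,0,0]]' 50;  python3 -m jog '[[0,0,-4,0,0,0],[0,0,-8,0,0,0],[0,0,-13,0,0,0],[0,0,-16,0,0,0],[0,0,-16,0,0,0]]' 100
python3 - <<'E'
from m import *
st()
ct,cs=cam("top"),cam("side"); ms(ct,cs,.067)
for c in(ct,cs):
  print([t for t in tiles(c) if 45<min(t[2])<65 and max(t[2])<135])
print(row((.50,.33,.2),1.317))
E
```

```text
time_s: 14.6
ee_pos: [0.4274, -0.3127, 0.2784]
eef_rot: [3.139, -0.004, 0.416]
force: [11.9, 2.7, 1.9]
grip_width: 0.0175
grip_force: 30.0
time_s: 15.0
ee_pos: [0.4263, -0.3125, 0.2776]
eef_rot: [3.141, -0.001, 0.415]
force: [0.0, 0.2, 0.7]
grip_width: 0.0454
grip_force: 0.0
time_s: 15.5
ee_pos: [0.4261, -0.3124, 0.4421]
eef_rot: [3.135, -0.004, 0.415]
force: [-0.1, -0.0, -0.0]
grip_width: 0.0836
grip_force: 0.0
t 15.5 grasp [ 0.4273 -0.3133  0.2617] snap [-0.1487 -0.3206] rpy [ 3.135 -0.004  0.415] F [-0.1 -0.  -0. ] w 0.0836 gf 0.0
top rail (np.float64(0.005), np.float64(0.0005), np.float64(3.23)) fence (np.float64(0.072), np.float64(0.0003), np.float64(2.64)) (np.float64(0.072), np.float64(0.0004), np.float64(2.78))
side rail (np.float64(0.0), np.float64(0.0006), np.float64(3.02)) fence (np.float64(0.0685), np.float64(0.0005), np.float64(3.23)) (np.float64(0.068), np.float64(0.0007), np.float64(2.93))
(array([342.01919386, 166.9059501 ]), (np.int64(340), np.int64(344), np.int64(165), np.int64(169)), np.float64(260.5)) (array([241.65156794, 190.57491289]), (np.int64(241), np.int64(243), np.int64(188), np.int64(193)), np.float64(143.5))
brass [ 0.06993911 -0.16179008] 0.030378788051249897
[([179.0, 261.0], [361.4, 344.6], [54.0, 111.0], -1.531), ([175.0, 194.0], [580.0, 365.7], [115.0, 55.0], 1.303)]
[([292.0, 300.0], [357.3, 352.0], [55.0, 127.0], -1.523), ([222.0, 294.0], [575.2, 372.2], [125.0, 59.0], 1.321)]
[32.643, -55.818, 5.693, 0.001, -0.001, -0.902]
```

Backing off while still gripping may have eased the nut by a hair, so I'll press it tight again and open while pressing.

```bash
python3 -m jog '[[0,0,4,0,0,0],[0,0,8,0,0,0],[0,0,12,0,0,0],[0,0,15,0,0,0],[0,0,16,0,0,0],[0,0,16,0,0,0]]' 50; python3 -m jog '[[0,0,0,0,0,0],[0,0,0,0,0,0],[0,0,0,0,0,0],[0,0,0,0,0,0],[0,-0.2,0,0,0,0],[0,-0.4,0,0,0,0],[0,-0.5,0,0,0,0],[0,-0.5,0,0,0,0]]' 0 30; python3 -m jog '[[0,0,0,0,0,0],[0,0,0,0,0,0],[0,0,0,0,0,0],[0,0,0,0,0,0]]' 50; python3 -m jog '[[0,0.3,-4,0,0,0],[0,0.3,-8,0,0,0],[0,0.3,-13,0,0,0],[0,0.3,-16,0,0,0],[0,0.3,-16,0,0,0]]' 100
python3 - <<'E'
from h import *
st();print(row((.48,.33,.22),1.31))
E
```

```text
time_s: 16.2
ee_pos: [0.4262, -0.3123, 0.276]
eef_rot: [-3.139, 0.001, 0.415]
force: [-0.1, -0.1, 0.7]
grip_width: 0.05
grip_force: 0.0
time_s: 17.0
ee_pos: [0.4247, -0.3094, 0.2785]
eef_rot: [3.134, -0.002, 0.414]
force: [8.8, -22.3, -8.9]
grip_width: 0.0174
grip_force: 30.0
time_s: 17.4
ee_pos: [0.4244, -0.3077, 0.2776]
eef_rot: [3.141, -0.001, 0.415]
force: [0.4, -0.1, 0.2]
grip_width: 0.0449
grip_force: 0.0
time_s: 17.9
ee_pos: [0.4254, -0.3104, 0.4421]
eef_rot: [3.135, -0.004, 0.415]
force: [0.2, 0.1, -0.8]
grip_width: 0.0835
grip_force: 0.0
t 17.9 grasp [ 0.4266 -0.3112  0.2617] snap [-0.1497 -0.3186] rpy [ 3.135 -0.004  0.415] F [ 0.2  0.1 -0.8] w 0.0835 gf 0.0
[30.805, -56.428, 3.907, 0.008, -0.001, -0.895]
```

```bash
python3 -m jog '[[2,-5,0,0,0,-0.1],[4,-9.5,0,0,0,-0.2],[6.5,-14,0,0,0,-0.3],[9,-18.5,0,0,0,-0.4],[12,-22.5,0,0,0,-0.5],[14.5,-26.5,0,0,0,-0.6],[17,-31,0,0,0,-0.7],[19,-35,0,0.008,0,-0.8]]'
python3 - <<'E'
from h import *
st();print(row((.52,.32,.22),1.31))
E
```

```text
time_s: 18.7
ee_pos: [0.4579, 0.0885, 0.4367]
eef_rot: [-3.134, -0.003, 1.219]
force: [1.6, -0.9, 0.1]
grip_width: 0.0938
grip_force: 0.0
t 18.7 grasp [0.4569 0.0894 0.2563] snap [-0.1627  0.0829] rpy [-3.134e+00 -3.000e-03  1.219e+00] F [ 1.6 -0.9  0.1] w 0.0938 gf 0.0
[23.865, -2.124, 3.715, -0.007, -0.003, -0.091]
```

```bash
python3 -m jog '[[5,-1,0,0,0,-0.09],[10,-2,0,-0.007,0,-0.09],[15,-2,1,-0.007,-0.003,-0.09],[20,-2.1,2,-0.007,-0.003,-0.09],[23.9,-2.1,3.7,-0.007,-0.003,-0.09],[23.9,-2.1,3.7,-0.007,-0.003,-0.09],[23.9,-2.1,3.7,-0.007,-0.003,-0.09]]'
python3 - <<'E'
from h import *
st()
for c in(cam("top"),cam("side")):
  print([t for t in tiles(c) if 40<min(t[2])<65 and max(t[2])<135])
print(row((.577,.369,.1),1.312));
E
```

```text
time_s: 19.4
ee_pos: [0.5216, 0.3182, 0.3997]
eef_rot: [-3.14, 0.002, 1.306]
force: [-0.2, -0.5, 0.6]
grip_width: 0.094
grip_force: 0.0
t 19.4 grasp [0.5213 0.318  0.2193] snap [-0.1233  0.3172] rpy [-3.140e+00  2.000e-03  1.306e+00] F [-0.2 -0.5  0.6] w 0.094 gf 0.0
[]
[([292.0, 300.0], [357.6, 352.0], [56.0, 126.0], -1.523), ([222.0, 295.0], [574.7, 372.7], [124.0, 59.0], 1.303)]
[6.475, 3.96, 12.154, 0.001, -0.001, -0.008]
```

```bash
python3 -m jog '[[3,2,2,0,0,0],[6.4,4,4,0,0,0],[6.4,4,8,0,0,0],[6.4,4,12,0,0,-0.008],[6.4,4,15,0,0,-0.008],[6.4,4,18,0,0,-0.008],[6.4,4,19.6,0,0,-0.008],[6.4,4,19.6,0,0,-0.008]]'; python3 -c "
from h import *
st()"; python3 -m jog '[[0,0,0,0,0,0],[0,0,0,0,0,0],[0,0,0,0,0,0],[0,0,0,0,0,0],[0,0,0,0,0,0],[0,0,0,0,0,0]]' 0 40;python3 -m jog '[[0,0,-2,0,0,0],[0,0,-5,0,0,0],[0,0,-9,0,0,0],[0,0,-12,0,0,0],[0,0,-12,0,0,0]]'
python3 - <<'E'
from h import *
st(); print(row(W(-.16,.10,.14),.6)); print(row(W(-.088,.035,.14),-.108)); print(row(W(-.088,.035,.043),-.108))
E
```

```text
time_s: 20.3
ee_pos: [0.5773, 0.3681, 0.2045]
eef_rot: [-3.141, 0.001, 1.312]
force: [0.7, -0.3, 0.7]
grip_width: 0.0939
grip_force: 0.0
t 20.3 grasp [0.5771 0.3679 0.0241] snap [-0.0731  0.3728] rpy [-3.141e+00  1.000e-03  1.312e+00] F [ 0.7 -0.3  0.7] w 0.0939 gf 0.0
time_s: 20.9
ee_pos: [0.5775, 0.3691, 0.2063]
eef_rot: [3.14, -0.001, 1.313]
force: [0.3, -0.7, 4.9]
grip_width: 0.0592
grip_force: 40.0
time_s: 21.4
ee_pos: [0.5774, 0.3692, 0.3302]
eef_rot: [3.136, -0.005, 1.313]
force: [1.3, -0.8, -1.6]
grip_width: 0.059
grip_force: 40.0
t 21.4 grasp [0.5787 0.3699 0.1498] snap [-0.0718  0.3749] rpy [ 3.136 -0.005  1.313] F [ 1.3 -0.8 -1.6] w 0.059 gf 40.0
[-28.411, -4.51, 0.806, 0.004, -0.007, 0.713]
[-33.761, 3.581, 0.825, 0.001, -0.009, 1.421]
[-33.813, 3.524, 10.525, 0.001, -0.009, 1.421]
```

```bash
python3 -m jog '[[-4,-0.6,0,0,0,0.1],[-8.5,-1.3,0,0,0,0.2],[-13,-2,0,0,0,0.3],[-17.5,-2.7,0,0,0,0.4],[-22,-3.5,0,0,0,0.5],[-26,-4.3,0,0,0,0.6],[-28.4,-4.5,0.5,0.004,-0.007,0.713],[-28.4,-4.5,0.5,0.004,-0.007,0.713]]'
python3 - <<'E'
from h import *
st();print(row(W(-.088,.035,.14),-.108)); print(row(W(-.088,.035,.043),-.108))
E
```

```text
time_s: 22.2
ee_pos: [0.4601, 0.1039, 0.3188]
eef_rot: [-3.14, 0.01, 0.594]
force: [-0.8, 0.4, -3.2]
grip_width: 0.0591
grip_force: 40.0
t 22.2 grasp [0.4585 0.1032 0.1384] snap [-0.1626  0.0968] rpy [-3.14   0.01   0.594] F [-0.8  0.4 -3.2] w 0.0591 gf 40.0
[1.526, 9.502, -0.193, 0.002, 0.01, 0.702]
[1.621, 9.521, 9.506, 0.002, 0.01, 0.702]
```

```bash
python3 -m jog '[[0.5,3,0,0,0,0.14],[1,6,0,0,0,0.28],[1.5,9.5,0,0,0,0.42],[1.5,9.5,0,0,0,0.56],[1.5,9.5,0,0.002,0.01,0.7],[1.5,9.5,0,0.002,0.01,0.702],[1.5,9.5,0,0.002,0.01,0.702]]'
python3 - <<'E'
from h import *
st();print(row(W(-.088,.035,.05),-.108))
s=cam("side");crop(s,"pics/i.png",180,320,150,270,5)
E
```

```text
time_s: 22.9
ee_pos: [0.5273, 0.0364, 0.3195]
eef_rot: [-3.14, -0.002, -0.097]
force: [-0.9, -0.2, -3.0]
grip_width: 0.0597
grip_force: 40.0
t 22.9 grasp [0.5276 0.0367 0.1391] snap [-0.0867  0.0381] rpy [-3.14e+00 -2.00e-03 -9.70e-02] F [-0.9 -0.2 -3. ] w 0.0597 gf 40.0
[-0.118, 0.301, 8.91, -0.001, -0.002, 0.011]
```

View pics/i.png

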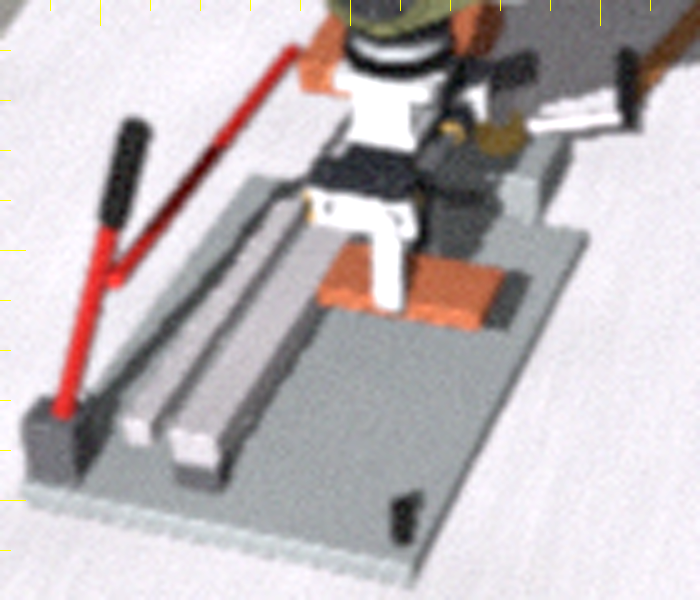

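The tile is held level across its width above the bed, lengthwise, with its front end just short of the rail. I'll lower it.

```bash
python3 -m jog '[[-0.1,0.3,3,0,0,0.011],[-0.1,0.3,6,0,0,0.011],[-0.1,0.3,8.2,0,0,0.011],[-0.1,0.3,9,0,0,0.011],[-0.1,0.3,9.2,0,0,0.011],[-0.1,0.3,9.2,0,0,0.011]]'; python3 -c "
from h import *
st()"; python3 -m jog '[[0,0,0,0,0,0],[0,0,0,0,0,0],[0,0,0,0,0,0],[0,0,0,0,0,0]]' 78; python3 -m jog '[[0,0,-2,0,0,0],[0,0,-4,0,0,0],[0,0,-4,0,0,0]]';python3 -m jog '[[-4,0,-1,0,0,0],[-8.5,0,-1,0,0,0],[-8.5,0,-1,0,0,0],[-8.5,0,-1,0,0,0],[-8.5,0,-1,0,0,0]]' 0
python3 - <<'E'
from h import *
st();cs=cam("side")
for t in tiles(cs,.035):
  if 40<min(t[2])<70 and max(t[2])<135: print(t,inv(np.array(t[1])/1000),t[3]+.108)
print(row(W(-.168,.036,.045),-.108))
E
```

```text
time_s: 23.55
ee_pos: [0.5265, 0.0333, 0.229]
eef_rot: [-3.14, -0.004, -0.112]
force: [-0.3, -1.0, -1.3]
grip_width: 0.0591
grip_force: 40.0
t 23.55 grasp [0.5272 0.0335 0.0486] snap [-0.0868  0.035 ] rpy [-3.14  -0.004 -0.112] F [-0.3 -1.  -1.3] w 0.0591 gf 40.0
time_s: 23.95
ee_pos: [0.5263, 0.0332, 0.2287]
eef_rot: [-3.14, -0.004, -0.113]
force: [0.2, 0.4, 0.7]
grip_width: 0.0734
grip_force: 0.0
time_s: 24.25
ee_pos: [0.5266, 0.0331, 0.2706]
eef_rot: [-3.14, -0.007, -0.113]
force: [1.2, -1.0, -0.4]
grip_width: 0.0732
grip_force: 0.0
time_s: 24.75
ee_pos: [0.4425, 0.0426, 0.2781]
eef_rot: [-3.14, -0.004, -0.113]
force: [-0.2, -0.3, -1.1]
grip_width: 0.0369
grip_force: 0.0
t 24.75 grasp [0.4432 0.0428 0.0977] snap [-0.1713  0.0352] rpy [-3.14  -0.004 -0.113] F [-0.2 -0.3 -1.1] w 0.0369 gf 0.0
([292.0, 300.0], [354.3, 370.8], [54.0, 124.0], -1.528) [-0.29498796  0.35167773] -1.42
[0.375, -0.104, 5.258, -0.002, -0.003, -0.005]
```

```bash
python3 -m jog '[[0.2,-0.1,2,0,0,-0.005],[0.2,-0.1,4,0,0,-0.005],[0.2,-0.1,5.2,0,0,-0.005],[0.2,-0.1,5.2,0,0,-0.005],[0.2,-0.1,5.2,0,0,-0.005]]' 0; python3 -c "
from h import *
st();print(row(W(-.075,.035,.045),-.108))"
```

```text
time_s: 25.3
ee_pos: [0.4443, 0.0435, 0.2263]
eef_rot: [-3.14, -0.003, -0.108]
force: [0.5, 0.4, -0.8]
grip_width: 0.0002
grip_force: 0.0
t 25.3 grasp [0.4449 0.0437 0.0459] snap [-0.1697  0.0363] rpy [-3.14e+00 -3.00e-03 -1.08e-01] F [ 0.5  0.4 -0.8] w 0.0002 gf 0.0
[9.524, 0.094, 0.114, -0.001, -0.003, -0.0]
```

```bash
python3 -m jog '[[1,0,0.1,0,0,0],[2.2,0,0.1,0,0,0],[3.5,0,0.1,0,0,0],[5,0.05,0.1,0,0,0],[6.5,0.1,0.1,0,0,0],[8,0.1,0.1,0,0,0],[9,0.1,0.1,0,0,0],[9.5,0.1,0.1,0,0,0]]'; python3 -m jog '[[0.1,0,0,0,0,0],[0.2,0,0,0,0,0],[0.3,0,0,0,0,0],[0.4,0,0,0,0,0]]'
python3 - <<'E'
from h import *
st();cs=cam("side");crop(cs,"pics/j.png",180,320,150,270,5)
for t in tiles(cs,.035): print(t,inv(np.array(t[1])/1000))
E
```

```text
time_s: 26.1
ee_pos: [0.5391, 0.0322, 0.2257]
eef_rot: [-3.14, -0.003, -0.108]
force: [-2.8, 1.1, 2.1]
grip_width: 0.0006
grip_force: 1.1
time_s: 26.5
ee_pos: [0.5421, 0.0319, 0.2254]
eef_rot: [-3.14, -0.003, -0.108]
force: [-2.4, -1.1, 1.5]
grip_width: 0.0003
grip_force: 0.9
t 26.5 grasp [0.5426 0.0321 0.045 ] snap [-0.0713  0.0353] rpy [-3.14e+00 -3.00e-03 -1.08e-01] F [-2.4 -1.1  1.5] w 0.0003 gf 0.9
([292.0, 300.0], [354.0, 370.8], [54.0, 124.0], -1.529) [-0.29528621  0.35164542]
([245.0, 224.0], [584.4, 37.9], [67.0, 70.0], -0.101) [-0.03037587  0.04549337]
([496.0, 157.0], [-359.7, -604.2], [758.0, 258.0], 1.368) [-0.89983717 -0.6945433 ]
```

View pics/j.png

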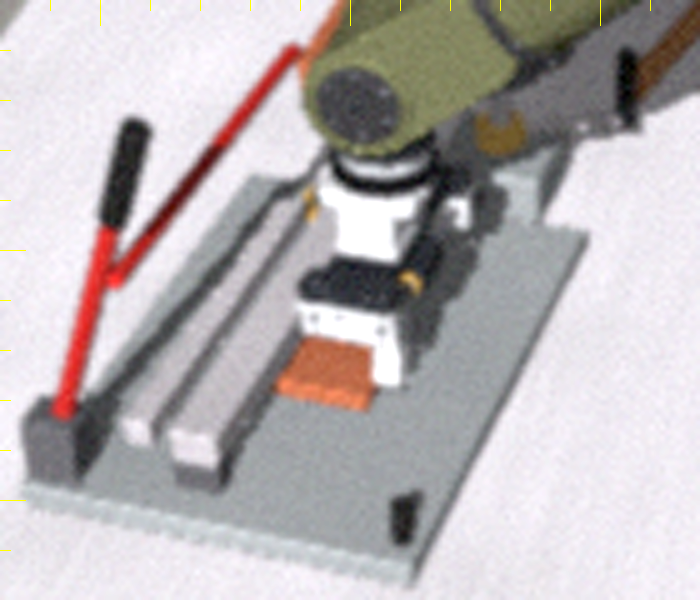

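The tile slides under the rail straight. Its visible rear part is about 65 mm, so about 10 mm remain. I'll push on in small steps, watching the force.

```bash
f(){ grep -E "ee_pos|force: \["; }; python3 -m jog '[[0.2,0,0,0,0,0],[0.4,0,0,0,0,0],[0.5,0,0,0,0,0]]'|f; python3 -m jog '[[0.1,0,0,0,0,0],[0.2,0,0,0,0,0]]'|f; python3 -m jog '[[0.1,0,0,0,0,0],[0.15,0,0,0,0,0]]'|f
```

```text
ee_pos: [0.5474, 0.0313, 0.2253]
force: [-2.1, 0.3, 2.3]
ee_pos: [0.5492, 0.0311, 0.2253]
force: [-2.7, 0.1, 0.3]
ee_pos: [0.5507, 0.0309, 0.2253]
force: [-1.5, 0.0, 1.7]
```

```bash
python3 -c "
from h import *
st()"
```

```text
t 27.25 grasp [0.5513 0.0311 0.0449] snap [-0.0626  0.0352] rpy [-3.14e+00 -3.00e-03 -1.08e-01] F [-1.5  0.   1.7] w 0.0002 gf 1.1
```

```bash
f(){ grep -E "ee_pos|force: \["; }; for i in 1; do python3 -m jog '[[0.1,0,0,0,0,0],[0.1,0,0,0,0,0]]'|f; python3 -m jog '[[0.1,0,0,0,0,0],[0.1,0,0,0,0,0]]'|f; python3 -m jog '[[0.1,0,0,0,0,0],[0.1,0,0,0,0,0]]'|f; done
```

```text
ee_pos: [0.5518, 0.0308, 0.2253]
force: [-1.7, -0.5, -0.7]
ee_pos: [0.5527, 0.0307, 0.2253]
force: [-0.0, 0.1, -0.3]
ee_pos: [0.5536, 0.0306, 0.2253]
force: [-2.6, 0.6, 2.6]
```

```bash
f(){ grep -E "ee_pos|force: \["; };  python3 -m jog '[[0.1,0,0,0,0,0],[0.1,0,0,0,0,0]]'|f; python3 -m jog '[[0.1,0,0,0,0,0],[0.1,0,0,0,0,0]]'|f
```

```text
ee_pos: [0.5542, 0.0306, 0.2253]
force: [-10.0, 1.5, 8.6]
ee_pos: [0.5547, 0.0306, 0.2253]
force: [-18.2, 2.0, 12.9]
```

Contact. That last step overshot to 18 N, so I'll back off now and check that the fence held.

```bash
python3 -m jog '[[-0.6,0,0,0,0,0],[-2,0,0,0,0,0],[-2,0,-4,0,0,0],[-2,0,-8,0,0,0],[-6,0,-12,0,0,0],[-10,0,-15,0,0,0],[-12,0,-15,0,0,0],[-12,0,-15,0,0,0]]' 100
python3 - <<'E'
from m import *
st()
ct,cs=cam("top"),cam("side"); ms(ct,cs,.067)
for c in(ct,cs):
  for z in(.015,.035):
    for t in tiles(c,z):
      if 40<min(t[2])<75 and max(t[2])<135: print(z,t,inv(np.array(t[1])/1000))
crop(ct,"pics/k.png",270,370,145,215,8)
E
```

```text
time_s: 29.05
ee_pos: [0.434, 0.0435, 0.3765]
eef_rot: [-3.14, -0.006, -0.108]
force: [0.4, -0.4, 0.2]
grip_width: 0.0609
grip_force: 0.0
t 29.05 grasp [0.4351 0.0437 0.1961] snap [-0.1794  0.0352] rpy [-3.14  -0.006 -0.108] F [ 0.4 -0.4  0.2] w 0.0609 gf 0.0
top rail (np.float64(0.005), np.float64(0.0004), np.float64(3.1)) fence (np.float64(0.072), np.float64(0.0004), np.float64(2.57)) (np.float64(0.072), np.float64(0.0004), np.float64(2.61))
side rail (np.float64(0.0), np.float64(0.0006), np.float64(3.22)) fence (np.float64(0.0685), np.float64(0.0006), np.float64(3.09)) (np.float64(0.067), np.float64(0.0009), np.float64(3.12))
(array([342.00481928, 166.95180723]), (np.int64(340), np.int64(344), np.int64(165), np.int64(169)), np.float64(207.5)) (array([241.63605442, 190.48639456]), (np.int64(241), np.int64(243), np.int64(188), np.int64(193)), np.float64(147.0))
brass [ 0.06978249 -0.16167545] 0.030863752046859635
0.015 ([179.0, 261.0], [361.3, 344.6], [54.0, 111.0], -1.53) [-0.28520717  0.32638393]
0.015 ([279.0, 188.0], [596.9, 25.7], [58.0, 58.0], 1.461) [-0.01663474  0.03471045]
0.035 ([179.0, 261.0], [359.9, 340.1], [53.0, 110.0], -1.53) [-0.28611442  0.32175933]
0.035 ([279.0, 188.0], [592.2, 25.6], [58.0, 57.0], 1.461) [-0.02129663  0.03410489]
0.015 ([292.0, 300.0], [357.3, 351.8], [55.0, 126.0], -1.523) [-0.28995928  0.3331113 ]
0.015 ([245.0, 224.0], [597.2, 10.5], [71.0, 60.0], 1.446) [-0.01469958  0.01963116]
0.035 ([292.0, 300.0], [354.1, 370.8], [54.0, 124.0], -1.523) [-0.2951868   0.35165619]
0.035 ([245.0, 224.0], [589.5, 35.7], [70.0, 58.0], 1.446) [-0.02506861  0.04385539]
```

View pics/k.png

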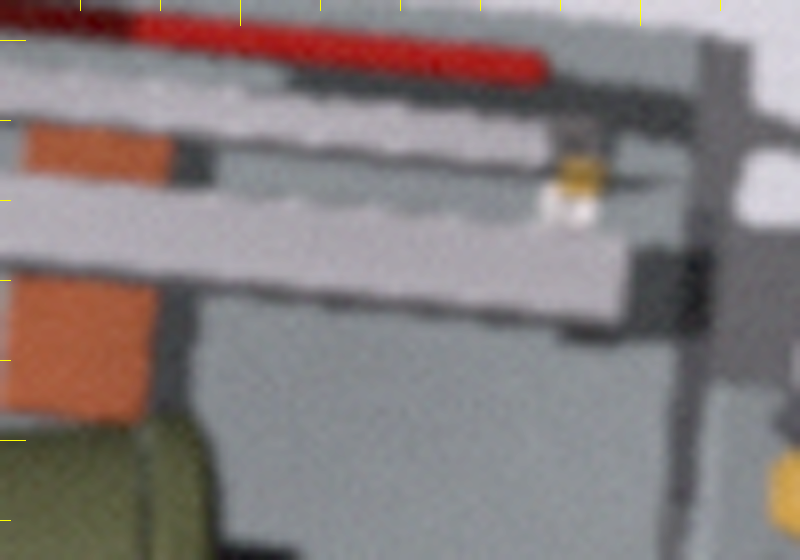

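Tile 1 is flush against the fence, and the fence still lines up with the marker: plate centre and fence face centre are both at crop row 176. Now tile 2.

```bash
python3 -c "
from h import *
print(row((.3595,.348,.16),1.612))"; python3 -m jog '[[0,-2,0,0,0,-0.14],[0,-4,0,0,0,-0.28],[0,-7,0,0,0,-0.42],[-1,-11,0,0,0,-0.56],[-2,-15,0,0,0,-0.7],[-3,-19,0,0,0,-0.84],[-5,-23,0,0,0,-0.98],[-8,-26,0,0,0,-1.12]]' 100; python3 -c "
from h import *
st();print(row((.3595,.348,.16),1.612))"
```

```text
[-10.904, -29.471, 3.495, 0.003, -0.005, -1.72]
time_s: 29.95
ee_pos: [0.3849, 0.3126, 0.374]
eef_rot: [3.14, -0.002, 1.017]
force: [0.0, -0.3, -0.5]
grip_width: 0.0941
grip_force: 0.0
t 29.95 grasp [0.3853 0.3127 0.1936] snap [-0.2579  0.2973] rpy [ 3.140e+00 -2.000e-03  1.017e+00] F [ 0.  -0.3 -0.5] w 0.0941 gf 0.0
[1.67, -4.027, 3.355, 0.002, -0.001, -0.595]
```

```bash
python3 -m jog '[[0.4,-1,0,0,0,-0.15],[0.8,-2,1,0,0,-0.3],[1.3,-3,2,0,0,-0.45],[1.7,-4,3.3,0,0,-0.59],[1.7,-4,3.3,0.002,0,-0.595],[1.7,-4,3.3,0.002,0,-0.595]]'
python3 - <<'E'
from h import *
st()
for c in(cam("top"),cam("side")):
  print([t for t in tiles(c) if 40<min(t[2])<65 and max(t[2])<135])
print(row((.3595,.348,.024),1.612))
E
```

```text
time_s: 30.55
ee_pos: [0.3603, 0.3461, 0.3417]
eef_rot: [3.141, -0.001, 1.603]
force: [-0.4, -0.2, 1.0]
grip_width: 0.0939
grip_force: 0.0
t 30.55 grasp [0.3603 0.3463 0.1613] snap [-0.2863  0.328 ] rpy [ 3.141e+00 -1.000e-03  1.603e+00] F [-0.4 -0.2  1. ] w 0.0939 gf 0.0
[([189.0, 260.0], [362.7, 322.7], [54.0, 67.0], -1.544), ([279.0, 188.0], [597.7, 26.0], [58.0, 55.0], 1.44)]
[([292.0, 300.0], [357.5, 351.9], [55.0, 126.0], -1.528), ([245.0, 224.0], [597.9, 10.3], [72.0, 59.0], 1.47)]
[0.192, -0.093, 13.805, 0.002, -0.002, -0.009]
```

```bash
python3 -m jog '[[0.1,-0.1,4,0,0,0],[0.2,-0.1,8,0,0,-0.009],[0.2,-0.1,11,0,0,-0.009],[0.2,-0.1,13,0,0,-0.009],[0.2,-0.1,13.7,0,0,-0.009],[0.2,-0.1,13.7,0,0,-0.009]]'; python3 -m jog '[[0,0,0,0,0,0],[0,0,0,0,0,0],[0,0,0,0,0,0],[0,0,0,0,0,0],[0,0,0,0,0,0],[0,0,0,0,0,0]]' 0 40;python3 -c "
from h import *
st()";python3 -m jog '[[0,0,-2,0,0,0],[0,0,-5,0,0,0],[0,0,-9,0,0,0],[0,0,-12.5,0,0,0],[0,0,-12.5,0,0,0]]'
python3 - <<'E'
from h import *
st(); print(row(W(-.19,.06,.15),.7));  print(row(W(-.088,-.035,.14),-.108))
E
```

```text
time_s: 31.25
ee_pos: [0.3591, 0.348, 0.2051]
eef_rot: [3.141, -0.001, 1.614]
force: [-0.8, -0.1, -0.1]
grip_width: 0.094
grip_force: 0.0
time_s: 31.85
ee_pos: [0.3588, 0.3482, 0.2055]
eef_rot: [3.14, -0.002, 1.616]
force: [-0.5, -1.3, 5.7]
grip_width: 0.0593
grip_force: 40.0
t 31.85 grasp [0.3591 0.3486 0.0251] snap [-0.2878  0.3301] rpy [ 3.140e+00 -2.000e-03  1.616e+00] F [-0.5 -1.3  5.7] w 0.0593 gf 40.0
time_s: 32.35
ee_pos: [0.3589, 0.3483, 0.3343]
eef_rot: [3.135, -0.006, 1.616]
force: [0.8, 0.4, -3.3]
grip_width: 0.0594
grip_force: 40.0
t 32.35 grasp [0.36   0.3494 0.1539] snap [-0.287  0.331] rpy [ 3.135 -0.006  1.616] F [ 0.8  0.4 -3.3] w 0.0594 gf 40.0
[-28.158, 5.575, 0.259, 0.003, -0.008, 0.916]
[-39.107, 14.202, 1.252, -0.0, -0.01, 1.724]
```

```bash
python3 -m jog '[[-3,0.5,0,0,0,0.12],[-7,1,0,0,0,0.24],[-11,2,0,0,0,0.36],[-15,3,0,0,0,0.48],[-19,4,0,0,0,0.6],[-23,5,0,0,0,0.72],[-27,5.6,0,0,0,0.84],[-28.2,5.6,0.2,0.003,-0.008,0.916]]'
python3 - <<'E'
from h import *
st();print(row(W(-.088,-.035,.14),-.108))
E
```

```text
time_s: 33.15
ee_pos: [0.4275, 0.066, 0.3269]
eef_rot: [3.142, 0.007, 0.692]
force: [-1.5, 0.4, -1.3]
grip_width: 0.0597
grip_force: 40.0
t 33.15 grasp [0.4265 0.0652 0.1465] snap [-0.1903  0.0556] rpy [3.142 0.007 0.692] F [-1.5  0.4 -1.3] w 0.0597 gf 40.0
[0.497, 13.652, 0.645, 0.003, 0.007, 0.8]
```

```bash
python3 -m jog '[[0,3,0,0,0,0.14],[0.2,6,0,0,0,0.28],[0.4,9,0.2,0,0,0.42],[0.5,11,0.4,0,0,0.56],[0.5,13,0.6,0.003,0.007,0.7],[0.5,13.6,0.6,0.003,0.007,0.8],[0.5,13.6,0.6,0.003,0.007,0.8],[0.5,13.6,0.6,0.003,0.007,0.8]]'
python3 - <<'E'
from h import *
st();print(row(W(-.088,-.035,.0475),-.108))
s=cam("side");print([t for t in tiles(s,.13)])
E
```

```text
time_s: 33.95
ee_pos: [0.5183, -0.0319, 0.3209]
eef_rot: [-3.141, 0.001, -0.097]
force: [-0.6, 0.0, -2.0]
grip_width: 0.0596
grip_force: 40.0
t 33.95 grasp [ 0.5182 -0.0317  0.1405] snap [-0.0887 -0.0309] rpy [-3.141e+00  1.000e-03 -9.700e-02] F [-0.6  0.  -2. ] w 0.0596 gf 40.0
[0.056, 0.407, 9.299, -0.001, 0.001, 0.011]
[([245.0, 224.0], [553.4, 155.0], [64.0, 55.0], 1.447), ([276.0, 197.0], [481.0, -21.3], [63.0, 82.0], -1.404), ([256.0, 195.0], [560.8, -22.2], [32.0, 78.0], -1.339), ([249.0, 159.0], [656.3, -269.8], [72.0, 179.0], -1.332), ([318.0, 154.0], [381.2, -348.4], [215.0, 19.0], 1.293), ([496.0, 159.0], [-289.0, -436.8], [694.0, 236.0], 1.264)]
```

```bash
python3 -m jog '[[0.05,0.4,3,0,0,0.011],[0.05,0.4,6,0,0,0.011],[0.05,0.4,8.2,0,0,0.011],[0.05,0.4,9,0,0,0.011],[0.05,0.4,9.3,0,0,0.011],[0.05,0.4,9.3,0,0,0.011]]'; python3 -c "
from h import *
st()"; python3 -m jog '[[0,0,0,0,0,0],[0,0,0,0,0,0],[0,0,0,0,0,0],[0,0,0,0,0,0]]' 78; python3 -m jog '[[0,0,-2,0,0,0],[0,0,-4,0,0,0],[0,0,-4,0,0,0]]';python3 -m jog '[[-4,0,-1,0,0,0],[-8.3,0,-1,0,0,0],[-8.3,0,-1,0,0,0],[-8.3,0,-1,0,0,0],[-8.3,0,-1,0,0,0],[-8.3,0,-1,0,0,0],[-8.3,0,-1,0,0,0],[-8.3,0,-1,0,0,0]]' 0
python3 - <<'E'
from h import *
st();cs=cam("side")
for t in tiles(cs,.035):
  if 40<min(t[2])<75 and max(t[2])<135: print(t,inv(np.array(t[1])/1000),t[3]+.108)
print(row(W(-.17,-.035,.045),-.108))
E
```

```text
time_s: 34.6
ee_pos: [0.5189, -0.0359, 0.2293]
eef_rot: [-3.141, -0.002, -0.11]
force: [-0.4, -0.7, -1.1]
grip_width: 0.0595
grip_force: 40.0
t 34.6 grasp [ 0.5193 -0.0358  0.0489] snap [-0.0872 -0.0348] rpy [-3.141e+00 -2.000e-03 -1.100e-01] F [-0.4 -0.7 -1.1] w 0.0595 gf 40.0
time_s: 35.0
ee_pos: [0.5189, -0.0361, 0.2291]
eef_rot: [-3.141, -0.002, -0.111]
force: [0.9, -0.4, -0.4]
grip_width: 0.0733
grip_force: 0.0
time_s: 35.3
ee_pos: [0.5192, -0.0361, 0.2711]
eef_rot: [-3.141, -0.005, -0.111]
force: [-0.2, -0.5, -0.5]
grip_width: 0.0733
grip_force: 0.0
time_s: 36.1
ee_pos: [0.4365, -0.0269, 0.2784]
eef_rot: [-3.141, -0.001, -0.111]
force: [0.5, -0.7, -0.2]
grip_width: 0.0128
grip_force: 0.0
t 36.1 grasp [ 0.4367 -0.0268  0.098 ] snap [-0.1703 -0.0347] rpy [-3.141e+00 -1.000e-03 -1.110e-01] F [ 0.5 -0.7 -0.2] w 0.0128 gf 0.0
[0.043, 0.018, 5.31, -0.001, -0.001, -0.003]
```

```bash
python3 -m jog '[[0,0,2,0,0,0],[0,0,4,0,0,0],[0,0,5.2,0,0,-0.003],[0,0,5.2,0,0,-0.003],[0,0,5.2,0,0,-0.003]]' 0;  python3 -m jog '[[1,0,0.1,0,0,0],[2.2,0,0.1,0,0,0],[3.5,0,0.1,0,0,0],[5,0,0.1,0,0,0],[6.5,0,0.1,0,0,0],[8,0,0.1,0,0,0],[9,0,0.1,0,0,0],[9.5,0,0.1,0,0,0]]'; python3 -c "
from h import *
st();print(row(W(-.064,-.035,.045),-.108),inv((.5536+.0006,.0308)),inv((.5542+.0006,.0308)))"
```

```text
time_s: 36.65
ee_pos: [0.4365, -0.0269, 0.227]
eef_rot: [-3.141, -0.001, -0.108]
force: [0.6, 0.0, 0.6]
grip_width: 0.0004
grip_force: 0.0
time_s: 37.45
ee_pos: [0.5316, -0.0372, 0.2261]
eef_rot: [-3.141, -0.001, -0.108]
force: [-2.7, -0.3, 1.6]
grip_width: 0.0006
grip_force: 1.1
t 37.45 grasp [ 0.5319 -0.0371  0.0457] snap [-0.0745 -0.0347] rpy [-3.141e+00 -1.000e-03 -1.080e-01] F [-2.7 -0.3  1.6] w 0.0006 gf 1.1
[1.078, 0.016, 0.07, -0.001, -0.001, -0.0] [-0.05963563  0.0351824 ] [-0.05903912  0.03524701]
```

```bash
f(){ grep -E "ee_pos|force: \["; }; python3 -m jog '[[0.3,0,0.07,0,0,0],[0.6,0,0.07,0,0,0],[0.9,0,0.07,0,0,0],[1.1,0,0.07,0,0,0],[1.1,0,0.07,0,0,0]]'|f; python3 -m jog '[[0.1,0,0,0,0,0],[0.2,0,0,0,0,0],[0.25,0,0,0,0,0],[0.25,0,0,0,0,0]]'|f;  python3 -m jog '[[0.05,0,0,0,0,0],[0.05,0,0,0,0,0]]'|f; python3 -m jog '[[0.05,0,0,0,0,0],[0.05,0,0,0,0,0]]'|f
```

```text
ee_pos: [0.5418, -0.0383, 0.2251]
force: [0.5, 0.2, -0.2]
ee_pos: [0.5442, -0.0385, 0.2251]
force: [-0.5, 0.1, 1.5]
ee_pos: [0.5447, -0.0386, 0.2251]
force: [-1.1, -0.8, 0.7]
ee_pos: [0.5452, -0.0387, 0.2251]
force: [-1.1, 0.8, 2.2]
```

```bash
f(){ grep -E "ee_pos|force: \["; }; python3 -m jog '[[0.05,0,0,0,0,0],[0.05,0,0,0,0,0]]'|f;  python3 -m jog '[[0.05,0,0,0,0,0],[0.05,0,0,0,0,0]]'|f; python3 -m jog '[[0.03,0,0,0,0,0],[0.03,0,0,0,0,0]]'|f; python3 -c "
from h import *
st()"
```

```text
ee_pos: [0.5457, -0.0387, 0.2251]
force: [-2.7, 0.6, 1.4]
ee_pos: [0.5462, -0.0388, 0.225]
force: [-1.2, -0.2, 1.2]
ee_pos: [0.5463, -0.0388, 0.225]
force: [-5.5, 0.4, 3.8]
t 39.35 grasp [ 0.5464 -0.0387  0.0446] snap [-0.0599 -0.0347] rpy [-3.141 -0.    -0.108] F [-5.5  0.4  3.8] w 0.0006 gf 2.6
```

```bash
python3 -m jog '[[0.02,0,0,0,0,0],[0.02,0,0,0,0,0],[0.02,0,0,0,0,0]]'|grep force; python3 -m jog '[[-0.6,0,0,0,0,0],[-2,0,0,0,0,0],[-2,0,-5,0,0,0],[-4,0,-10,0,0,0],[-8,3,-14,0,0,0],[-12,7,-17,0,0,0],[-14,11,-17,0,0,0],[-15,15,-17,0,0,0]]' 50; python3 -m jog '[[0,5,0,0,0,0],[0,10,0,0,0,0],[0,14,0,0,0,0],[0,14,0,0,0,0]]'
python3 - <<'E'
from m import *
st()
ct,cs=cam("top"),cam("side"); ms(ct,cs,.067)
for c in(ct,cs):
    for t in tiles(c,.035):
      if 30<min(t[2])<75 and max(t[2])<155: print(t,inv(np.array(t[1])/1000),t[3]+.108)
G=lambda c:c["img"][...,2].astype(np.float32)-c["img"][...,0]
for n,c in(("top",ct),("side",cs)):
  for r in((.01,.056),(-.056,-.01)): print(n,"rear edge",[edge(c,G(c),-.053,.035,np.arange(a,a+.012,.003),.012) for a in (r[0],r[1]-.012)])
crop(ct,"pics/l.png",215,365,130,225,5)
E
```

```text
force: [-6.0, 0.6, 5.5]
grip_force: 3.3
time_s: 40.45
ee_pos: [0.3848, -0.1615, 0.3955]
eef_rot: [3.141, -0.005, -0.107]
force: [1.0, -1.0, 0.0]
grip_width: 0.0468
grip_force: 0.0
time_s: 40.85
ee_pos: [0.3705, -0.3037, 0.3935]
eef_rot: [3.141, -0.002, -0.112]
force: [-0.3, 0.7, -0.3]
grip_width: 0.047
grip_force: 0.0
t 40.85 grasp [ 0.3707 -0.3038  0.2131] snap [-0.206  -0.3172] rpy [ 3.141e+00 -2.000e-03 -1.120e-01] F [-0.3  0.7 -0.3] w 0.047 gf 0.0
top rail (np.float64(0.005), np.float64(0.0005), np.float64(3.22)) fence (np.float64(0.072), np.float64(0.0004), np.float64(2.67)) (np.float64(0.072), np.float64(0.0005), np.float64(2.91))
side rail (np.float64(0.0), np.float64(0.0006), np.float64(3.05)) fence (np.float64(0.0685), np.float64(0.0006), np.float64(2.96)) (np.float64(0.068), np.float64(0.0008), np.float64(2.89))
(array([342.00414079, 166.91718427]), (np.int64(340), np.int64(344), np.int64(165), np.int64(169)), np.float64(241.5)) (array([241.65201465, 190.56776557]), (np.int64(241), np.int64(243), np.int64(188), np.int64(193)), np.float64(136.5))
brass [ 0.06989212 -0.1617327 ] 0.03045331896045661
([300.0, 190.0], [585.7, -41.2], [61.0, 55.0], 1.462) [-0.02056509 -0.03300662] 1.57
([279.0, 188.0], [593.2, 27.2], [58.0, 53.0], 1.562) [-0.02047475  0.03580327] 1.6700000000000002
([248.0, 219.0], [586.5, 2.4], [137.0, 60.0], 1.479) [-0.02446506  0.01042597] 1.5870000000000002
top rear edge [(np.float64(-0.0485), np.float64(0.0004), np.float64(3.95)), (np.float64(-0.048), np.float64(0.0004), np.float64(4.39))]
top rear edge [(np.float64(-0.049), np.float64(0.0), np.float64(4.11)), (np.float64(-0.049), np.float64(0.0004), np.float64(4.26))]
side rear edge [(np.float64(-0.0565), np.float64(0.0006), np.float64(4.07)), (np.float64(-0.0547), np.float64(0.0003), np.float64(3.67))]
side rear edge [(np.float64(-0.0545), np.float64(0.0005), np.float64(4.07)), (np.float64(-0.0545), np.float64(0.0004), np.float64(3.73))]
```

View pics/l.png

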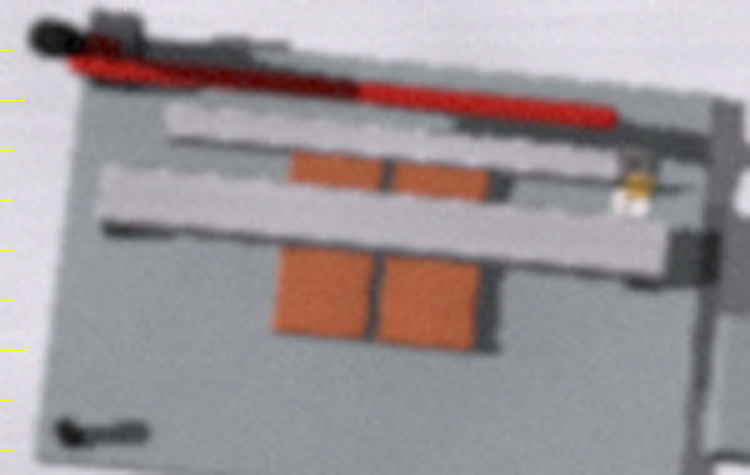

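Both tiles lie side by side, and their rear edges are parallel to the fence (equal to within 0.5 mm). The fence is still on the marker. Next is the lever. I'll triangulate its grip and stop.

Run:
```python
from m import *
c,s=cam("top"),cam("side")
S=lambda x,y:(180+x/5,150+y/5);T=lambda x,y:(215+x/5,130+y/5)
for k,x0,x1,y0,y1 in((c,205,250,125,155),(s,185,225,165,215)):
    m=(k["img"][y0:y1,x0:x1].max(2)<38).astype(np.uint8); n,l,st_,ce=cv2.connectedComponentsWithStats(m)
    print([(st_[i].tolist(),(ce[i]+[x0,y0]).round(1).tolist()) for i in range(1,n) if st_[i][4]>8])
X=tri(c,T(68,428),s,S(403,500));print("stop",inv(X),X[2])
for th in(1.1,1.15,1.2,1.25,1.3,1.35):
    q=[W(.115-r*np.cos(th),.1855,.06+r*np.sin(th)) for r in(.19,.23,.27)]
    print(th,[proj(c,p).round(1).tolist() for p in q],[proj(s,p).round(1).tolist() for p in q])
g=tri(c,T(50,38),s,S(123,175));print(inv(g),g[2])
```

```text
[([17, 10, 12, 6, 55], [227.0, 137.7]), ([33, 12, 7, 5, 21], [241.0, 139.1])]
[([16, 10, 8, 20, 86], [204.4, 184.3])]
stop [-0.13203471  0.18376131] 0.05123527671061552
1.1 [[227.7, 150.0], [225.4, 152.3], [222.9, 154.7]] [[210.5, 198.2], [214.7, 189.8], [219.1, 181.1]]
1.15 [[227.9, 146.7], [225.6, 148.1], [223.2, 149.6]] [[207.9, 196.7], [211.5, 187.9], [215.3, 178.9]]
1.2 [[228.1, 143.3], [225.9, 143.9], [223.5, 144.5]] [[205.3, 195.3], [208.3, 186.2], [211.5, 176.9]]
1.25 [[228.4, 139.9], [226.2, 139.6], [223.9, 139.3]] [[202.6, 194.0], [205.1, 184.7], [207.6, 175.0]]
1.3 [[228.7, 136.5], [226.5, 135.4], [224.3, 134.2]] [[200.0, 192.8], [201.8, 183.2], [203.7, 173.3]]
1.35 [[229.0, 133.1], [226.9, 131.1], [224.7, 129.0]] [[197.3, 191.8], [198.5, 181.9], [199.7, 171.7]]
[0.04505713 0.1885984 ] 0.2792795561395716
```

```bash
python3 -c "
from h import *
print(row(W(-.12,.187,.264),-.108))"; python3 -m jog '[[0,-5,-2,0,0,0],[0,-10,-4,0,0,0],[0,-15,-5,0,0,0],[0,-20,-5,0,0,0],[0,-25,-5,0,0,0],[0,-30,-5,0,0,0],[0,-35,-5,0,0,0],[0,-40,-5,0,0,0]]' 60; python3 -c "
from h import *
st();print(row(W(-.12,.187,.264),-.108))"
```

```text
[8.589, -49.991, -5.019, -0.001, -0.001, 0.001]
time_s: 41.85
ee_pos: [0.4125, 0.0919, 0.4445]
eef_rot: [-3.141, -0.002, -0.106]
force: [0.8, 0.1, -0.1]
grip_width: 0.0563
grip_force: 0.0
t 41.85 grasp [0.4129 0.0921 0.2641] snap [-0.2067  0.0809] rpy [-3.141e+00 -2.000e-03 -1.060e-01] F [ 0.8  0.1 -0.1] w 0.0563 gf 0.0
[8.726, -10.616, 0.042, -0.001, -0.002, 0.002]
```

```bash
python3 -m jog '[[3,-4,0,0,0,0],[6,-8,0,0,0,0],[8.7,-10.6,0,0,0,0.002],[8.7,-10.6,0,0,0,0.002],[8.7,-10.6,0,0,0,0.002]]'
python3 - <<'E'
from h import *
st();print(row(W(.115-.207*np.cos(1.26),.187,.066+.207*np.sin(1.26)),-.108))
s=cam("side");crop(s,"pics/n.png",170,290,140,240,6)
E
```

```text
time_s: 42.35
ee_pos: [0.511, 0.186, 0.4437]
eef_rot: [-3.141, -0.0, -0.108]
force: [0.2, 0.3, -0.2]
grip_width: 0.0561
grip_force: 0.0
t 42.35 grasp [0.511  0.186  0.2633] snap [-0.1193  0.1849] rpy [-3.141 -0.    -0.108] F [ 0.2  0.3 -0.2] w 0.0561 gf 0.0
[17.098, -0.218, 0.025, -0.0, -0.0, 0.0]
```

View pics/n.png

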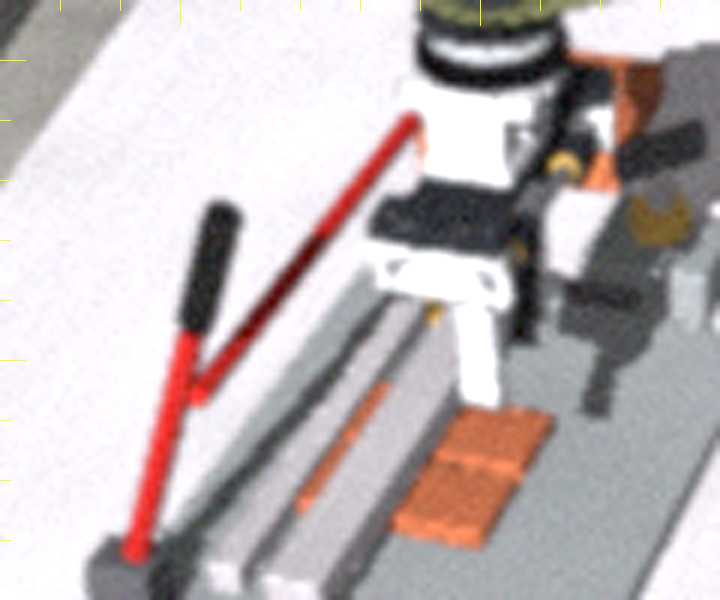

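The gripper is level with the grip, which stands clear ahead (+x). I'll advance with the fingers straddling it and close lightly.

```bash
python3 -m jog '[[4,0,0,0,0,0],[8,-0.2,0,0,0,0],[11,-0.2,0,0,0,0],[13,-0.2,0,0,0,0],[15,-0.2,0,0,0,0],[17.1,-0.2,0,0,0,0],[17.1,-0.2,0,0,0,0],[17.1,-0.2,0,0,0,0]]'; python3 -m jog '[[0,0,0,0,0,0],[0,0,0,0,0,0],[0,0,0,0,0,0],[0,0,0,0,0,0],[0,0,0,0,0,0]]' 0 15
python3 - <<'E'
from h import *
st()
for th in(1.12,.98,.84,.7,.56,.42,.28,.14,.0):
    print(th,row(W(.115-.207*np.cos(th),.187,.066+.207*np.sin(th)),-.108)[:3])
E
```

```text
time_s: 43.2
ee_pos: [0.6811, 0.1677, 0.4448]
eef_rot: [-3.141, -0.001, -0.111]
force: [0.3, -0.1, 0.6]
grip_width: 0.0564
grip_force: 0.0
time_s: 43.7
ee_pos: [0.6817, 0.1676, 0.4445]
eef_rot: [3.141, -0.001, -0.111]
force: [-2.8, 3.0, 2.1]
grip_width: 0.0217
grip_force: 15.0
t 43.7 grasp [0.6818 0.1674 0.2641] snap [0.0525 0.1847] rpy [ 3.141e+00 -1.000e-03 -1.110e-01] F [-2.8  3.   2.1] w 0.0217 gf 15.0
1.12 [-2.759, -0.204, 1.18]
0.98 [-5.272, -0.198, 2.619]
0.84 [-7.559, -0.194, 4.394]
0.7 [-9.576, -0.19, 6.472]
0.56 [-11.284, -0.188, 8.81]
0.42 [-12.648, -0.186, 11.364]
0.28 [-13.643, -0.186, 14.084]
0.14 [-14.249, -0.187, 16.915]
0.0 [-14.453, -0.189, 19.804]
```

```bash
python3 -m jog '[[-1.4,0,0.55,0,0,0],[-2.75,0,1.18,0,0,0],[-4.05,0,1.87,0,0,0],[-5.27,0,2.62,0,0,0],[-6.45,0,3.47,0,0,0],[-7.56,0,4.39,0,0,0],[-8.6,0,5.4,0,0,0],[-9.58,0,6.47,0,0,0]]'
python3 - <<'E'
from h import *
st()
for th in(.63,.56,.49,.42,.35,.28,.24,.2,.16,.12,.08,.04,.0):
    print(th,row(W(.115-.207*np.cos(th),.1847,.066+.207*np.sin(th)),-.111)[:3])
E
```

```text
time_s: 44.5
ee_pos: [0.5861, 0.1781, 0.3802]
eef_rot: [3.141, -0.002, -0.111]
force: [-2.1, -5.0, 4.2]
grip_width: 0.0214
grip_force: 15.0
t 44.5 grasp [0.5865 0.1781 0.1998] snap [-0.0434  0.1851] rpy [ 3.141e+00 -2.000e-03 -1.110e-01] F [-2.1 -5.   4.2] w 0.0214 gf 15.0
0.63 [-0.852, 0.041, 1.186]
0.56 [-1.667, 0.043, 2.384]
0.49 [-2.396, 0.045, 3.636]
0.42 [-3.035, 0.046, 4.936]
0.35 [-3.582, 0.047, 6.278]
0.28 [-4.034, 0.048, 7.654]
0.24 [-4.248, 0.049, 8.454]
0.2 [-4.431, 0.049, 9.262]
0.16 [-4.581, 0.049, 10.076]
0.12 [-4.698, 0.05, 10.895]
0.08 [-4.782, 0.05, 11.719]
0.04 [-4.834, 0.05, 12.545]
0.0 [-4.852, 0.05, 13.373]
```

```bash
python3 -m jog '[[-0.85,0,1.19,0,0,0],[-1.67,0,2.38,0,0,0],[-2.4,0,3.64,0,0,0],[-3.03,0,4.94,0,0,0],[-3.58,0,6.28,0,0,0],[-4.03,0,7.65,0,0,0],[-4.25,0,8.45,0,0,0],[-4.43,0,9.26,0,0,0]]'; python3 -c "
from h import *
st()";python3 -m jog '[[-0.08,0,0.4,0,0,0],[-0.15,0,0.8,0,0,0],[-0.21,0,1.2,0,0,0],[-0.27,0,1.6,0,0,0],[-0.31,0,2.0,0,0,0],[-0.35,0,2.4,0,0,0],[-0.38,0,2.8,0,0,0],[-0.4,0,3.2,0,0,0]]'
python3 - <<'E'
from h import *
st()
E
```

```text
time_s: 45.3
ee_pos: [0.5423, 0.1831, 0.2865]
eef_rot: [3.141, 0.001, -0.11]
force: [-6.0, -5.3, 2.9]
grip_width: 0.0212
grip_force: 15.0
t 45.3 grasp [0.5421 0.183  0.1061] snap [-0.0881  0.1852] rpy [ 3.141e+00  1.000e-03 -1.100e-01] F [-6.  -5.3  2.9] w 0.0212 gf 15.0
time_s: 46.1
ee_pos: [0.5384, 0.1836, 0.2545]
eef_rot: [3.141, 0.001, -0.11]
force: [-5.1, -5.1, 2.0]
grip_width: 0.0212
grip_force: 15.0
t 46.1 grasp [0.5382 0.1834 0.0741] snap [-0.092   0.1852] rpy [ 3.141e+00  1.000e-03 -1.100e-01] F [-5.1 -5.1  2. ] w 0.0212 gf 15.0
```

```bash
f(){ grep -E "ee_pos|force: \["; }; python3 -m jog '[[0,0,0.2,0,0,0],[0,0,0.4,0,0,0],[0,0,0.4,0,0,0]]'|f; python3 -m jog '[[0,0,0.1,0,0,0],[0,0,0.2,0,0,0],[0,0,0.2,0,0,0]]'|f;  python3 -m jog '[[0,0,0.1,0,0,0],[0,0,0.2,0,0,0],[0,0,0.2,0,0,0]]'|f
```

```text
ee_pos: [0.5383, 0.1836, 0.2503]
force: [-4.2, -3.9, -3.1]
ee_pos: [0.5383, 0.1836, 0.2484]
force: [-4.8, -5.4, -0.2]
ee_pos: [0.5383, 0.1836, 0.2464]
force: [-5.6, -4.6, -0.0]
```

```bash
f(){ grep -E "ee_pos|force: \["; }; python3 -m jog '[[0,0,0.1,0,0,0],[0,0,0.2,0,0,0],[0,0,0.2,0,0,0]]'|f; python3 -m jog '[[0,0,0.1,0,0,0],[0,0,0.2,0,0,0],[0,0,0.2,0,0,0]]'|f;  python3 - <<'E'
from h import *
st()
s=cam("side");crop(s,"pics/o.png",180,300,150,275,5)
E
```

```text
ee_pos: [0.5383, 0.1836, 0.2444]
force: [-5.3, -5.3, 0.2]
ee_pos: [0.5383, 0.1836, 0.2424]
force: [-5.0, -4.7, -0.5]
t 47.6 grasp [0.5381 0.1834 0.062 ] snap [-0.0921  0.1852] rpy [ 3.141e+00  1.000e-03 -1.100e-01] F [-5.  -4.7 -0.5] w 0.0217 gf 15.0
```

View pics/o.png

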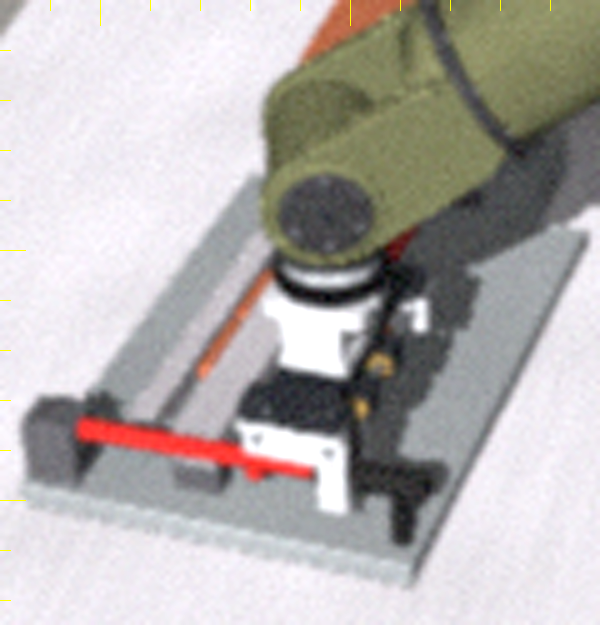

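The lever is essentially level, with its end over the stop. I'll release, rise, and press it down gently with closed fingertips.

```bash
python3 -m jog '[[0,0,0,0,0,0],[0,0,0,0,0,0],[0,0,0,0,0,0],[0,0,0,0,0,0]]' 55|grep -E "force|grip"; python3 -m jog '[[0,0,-2,0,0,0],[0,0,-4,0,0,0],[0,0,-6,0,0,0],[0,0,-6,0,0,0]]'|grep -E "force: \["; python3 -m jog '[[-1,0,0,0,0,0],[-2,0,0,0,0,0],[-2,0,0,0,0,0],[-2,0,0,0,0,0],[-2,0,0,0,0,0],[-2,0,0,0,0,0]]' 0; python3 -c "
from h import *
st()
s=cam('side')
for th in (0,.03,.06,.1):
    print(th,[proj(s,W(.115-r*np.cos(th),.185,.06+r*np.sin(th))).round(1).tolist() for r in(.145,.19,.27)])
cv2.imwrite('pics/p.png',s['img'])"
```

```text
force: [0.4, 0.9, -0.5]
grip_width: 0.0494
grip_force: 0.0
force: [-0.6, 0.2, -0.6]
time_s: 49.05
ee_pos: [0.519, 0.1861, 0.3028]
eef_rot: [-3.141, -0.001, -0.11]
force: [0.4, 0.5, 0.3]
grip_width: 0.0071
grip_force: 0.0
t 49.05 grasp [0.5192 0.1862 0.1224] snap [-0.1112  0.1859] rpy [-3.141e+00 -1.000e-03 -1.100e-01] F [0.4 0.5 0.3] w 0.0071 gf 0.0
0 [[231.1, 242.3], [243.6, 244.8], [266.1, 249.4]]
0.03 [[231.0, 241.3], [243.4, 243.5], [266.0, 247.5]]
0.06 [[230.9, 240.3], [243.3, 242.2], [265.9, 245.6]]
0.1 [[230.6, 238.9], [243.0, 240.4], [265.5, 243.0]]
```

```bash
f(){ grep -E "ee_pos|force: \["; }; python3 -m jog '[[0,0,1,0,0,0],[0,0,2,0,0,0],[0,0,2.5,0,0,0],[0,0,2.7,0,0,0]]' 0|f; python3 -m jog '[[0,0,0.1,0,0,0],[0,0,0.2,0,0,0],[0,0,0.2,0,0,0]]'|f; python3 -m jog '[[0,0,0.1,0,0,0],[0,0,0.15,0,0,0],[0,0,0.15,0,0,0]]'|f
```

```text
ee_pos: [0.5188, 0.1862, 0.2749]
force: [-0.3, -0.4, 1.7]
ee_pos: [0.5189, 0.1862, 0.2741]
force: [0.2, -0.6, -0.1]
ee_pos: [0.5189, 0.1862, 0.2725]
force: [-0.2, 0.3, 0.3]
```

```bash
f(){ grep -E "ee_pos|force: \["; }; for i in 1; do python3 -m jog '[[0,0,0.1,0,0,0],[0,0,0.1,0,0,0]]'|f; python3 -m jog '[[0,0,0.1,0,0,0],[0,0,0.1,0,0,0]]'|f; python3 -m jog '[[0,0,0.1,0,0,0],[0,0,0.1,0,0,0]]'|f; done
```

```text
ee_pos: [0.5189, 0.1862, 0.2714]
force: [0.5, 0.5, 0.1]
ee_pos: [0.5189, 0.1862, 0.2705]
force: [-0.7, 0.2, 0.9]
ee_pos: [0.5189, 0.1862, 0.2703]
force: [-5.0, -1.4, 11.8]
```

The press met a firm stop at tip height 71 mm, exactly the level grip's top, so the lever is on its stop. Retreat and do a last check.

```bash
python3 -m jog '[[0,0,-3,0,0,0],[0,0,-8,0,0,0],[-4,0,-13,0,0,0],[-8,4,-17,0,0,0],[-10,9,-17,0,0,0],[-12,14,-17,0,0,0],[-12,19,-17,0,0,0],[-12,24,-17,0,0,0]]'; python3 -m jog '[[0,5,0,0,0,0],[0,10,0,0,0,0],[0,15,0,0,0,0],[0,15,0,0,0,0]]'
python3 - <<'E'
from m import *
st()
ct,cs=cam("top"),cam("side"); ms(ct,cs,.067)
for c in(ct,cs):
    for t in tiles(c,.035):
      if 30<min(t[2])<75 and max(t[2])<165: print(t)
crop(cs,"pics/q.png",175,335,140,270,4)
E
```

```text
time_s: 51.5
ee_pos: [0.3765, -0.0115, 0.4393]
eef_rot: [-3.141, -0.002, -0.109]
force: [0.9, -0.7, 0.9]
grip_width: 0.0004
grip_force: 0.0
time_s: 51.9
ee_pos: [0.3605, -0.1639, 0.4385]
eef_rot: [3.142, -0.001, -0.117]
force: [-0.1, 0.8, -0.0]
grip_width: 0.0001
grip_force: 0.0
t 51.9 grasp [ 0.3606 -0.1639  0.2581] snap [-0.2312 -0.1792] rpy [ 3.142e+00 -1.000e-03 -1.170e-01] F [-0.1  0.8 -0. ] w 0.0001 gf 0.0
top rail (np.float64(0.005), np.float64(0.0004), np.float64(3.13)) fence (np.float64(0.072), np.float64(0.0005), np.float64(2.6)) (np.float64(0.0715), np.float64(0.0006), np.float64(2.85))
side rail (np.float64(0.0), np.float64(0.0007), np.float64(3.12)) fence (np.float64(0.0685), np.float64(0.0007), np.float64(2.97)) (np.float64(0.067), np.float64(0.001), np.float64(2.94))
(array([341.98245614, 166.9254386 ]), (np.int64(340), np.int64(344), np.int64(165), np.int64(169)), np.float64(228.0)) (array([241.72852234, 190.6185567 ]), (np.int64(241), np.int64(243), np.int64(188), np.int64(193)), np.float64(145.5))
brass [ 0.06973518 -0.16171198] 0.03030185164796777
```

View pics/q.png

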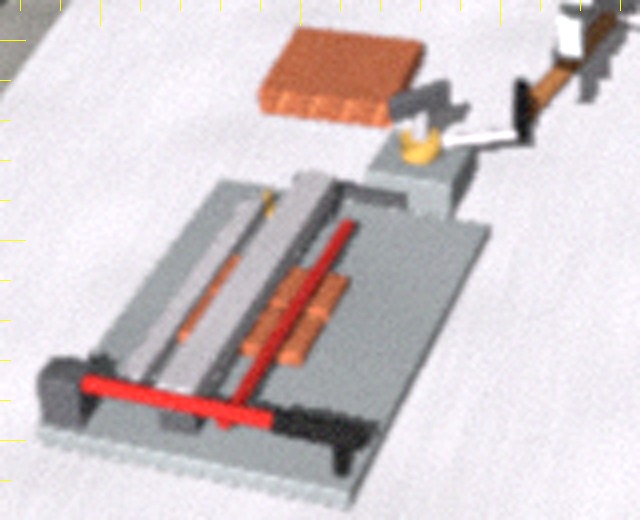

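The lever is down on its stop. Both tiles are square at the fence, the nut handle is at tight, and the robot is clear. Handing in.

```bash
python3 -c "
from station import ctrl
print(ctrl.hand_in())"
```

```text
the job is handed in; nothing more can be done
None
```

The job is handed in at about 52 s of the 210 s (no verdict shown): fence on the brass marker to within about 1 mm by camera, jam nut pressed tight again, both strip tiles present square and flush against the fence, and the red lever down on its stop; seating the first tile briefly took 18 N, over the fence's rated 10 N, but the fence did not visibly move.

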